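# Pack a tea gift set from the stall's display rack

## Robot

A 6-joint arm with a two-finger parallel gripper is mounted at the origin on the work surface. World frame = base frame: x ahead of the robot, y to its left, z up, the work surface at z = 0. Lengths are in m, angles in rad, forces in N, time in s.
With the tool pointing down it reaches from about 0.25 to 0.775 m from the base axis. Payload 4 kg.
Tool frame: the origin (TCP) lies on the centre line of the jaws, within the pads' length; the fingertips stand nose_length ahead of it and the grasp point (between the pads) lies 11 mm behind it (nose_length is the distance from the TCP to the fingertips, in m); z points along the fingers, y is the direction in which the jaws open and shut (so a half turn about z gives the same grasp; the last joint's range is limited). The gripper opens to 85 mm and grips with 20 to 120 N. Pads are 22 mm wide; open, the fingers measure 114 mm over their backs; the gripper's body (76 mm by 85 mm) begins 54 mm behind the grasp point. The pads swing forward as they close: fully open they stand 13 mm farther back than shut.
Start: joints at [1.149, 0.087, 1.371, -0, 1.684, -0.103], TCP at [0.172, 0.522, 0.239] pointing down, gripper open.
Joint ranges: [-3.1, 3.1], [-0.76, 2.03], [0.27, 2.55], [-1.08, 4.22], [0.17, 2.65], [-2.57, 2.57]. Speed limits (rad/s): [2.79, 2.79, 3.14, 3.14, 3.14, 3.14].

## Interface

Orientations are given as [roll, pitch, yaw] about the fixed x, y, z axes, in that order (R = Rz(yaw) Ry(pitch) Rx(roll)).
In Python, from workcell import * gives the robot as it stands.
- The arm moves only by the tool send_rows, never from a script. Its argument "motion" is a list of rows, each an object with "angular": the turn, a rotation vector about the tool's x, y, z in degrees, a list of three; "offset": the shift along the tool's x, y, z in m, a list of three; "fingers": the opening, from 0 (shut) to 1 (fully open). In form: [{"angular": [ax, ay, az], "offset": [dx, dy, dz], "fingers": fingers}, ...]. A call has 1 to 5 rows; each row is the pose to reach, as a shift and turn from the pose commanded when the call began, along the tool's axes at that moment; what a row does not reach only later rows make up. A row lasts 1/10 s, in which the tool goes at most 50 mm and 8.59 degrees, less where a joint would pass 70% of its speed; a pose out of reach is approached as far as the arm can. A call with a gripper value outside its range is refused whole. The fingers move at their own pace and stop on an object; "newtons" is the grip in N (left out, the last holds). Time passes only in rows, so rows that repeat a pose let the fingers close. It gives the time, the measured TCP pose, the force and the opening at its end, in the units of the state.
- get_obs(): the state, without advancing time (a new reading comes with each control period).
- camera(name): name is "scene" or "top" or "wrist"; returns (picture, depth): 400x640x3 uint8, blue, green, red; 400x640 float32, m along the optical axis (not along the pixel's ray), 0 where there is no reading.
- camera_model(name): a dict with "camera_matrix" (3x3 intrinsics, pixels), "k1" (the pictures are not rectified: a ray, as slopes to the right and down, at radius r is drawn at 1 + k1 r^2 times it, then the intrinsics apply), "world_to_cam" (4x4, takes a point from world to camera coordinates); the wrist camera has in their place "hand_eye" (4x4, takes a point from camera to tool coordinates, whose origin is the TCP and whose axes are the flange's). Camera axes: x right, y up, looking along -z (the intrinsics and any distortion apply to the point x, -y, -z); pixel columns grow to the right and rows downward; lengths in m; the calibration is good to about 2 mm. A picture is of the moment at which its call begins: read the wrist's pose just before it. camera_model takes no time and is no camera call.
- sign_off(): hands the job in, once; it reports no verdict.
The state is a dict: "time_s": time; "qpos": joint angles; "qvel": joint speeds; "tau": joint torques, N m; "tcp_pos": TCP position; "tcp_rot": TCP orientation; "ft_force": force on the tool from outside, world axes, zero at the start; "wrist_torque": the same for the moment, N m; "grip_width": opening from 0.0 (shut) to 1.0 (fully open).
Only numpy, scipy, OpenCV 4.12 (cv2) and the standard library are available. Lean on these libraries where they do the work, as an engineer would, in place of code of your own. Each camera call takes 0.05 s, during which the arm holds its last target.

## Task

Pack the tea gift: lift the teal carton straight up over the display rack's front rail, draw it forward and stand it on the round cork mat, letting go so that you can take it again by its two narrow ends. Then stand it upright in the tall-sided slot of the gift tray, and last lay the wooden scoop flat in the shallow red trough beside it. Keep the carton upright, set carton and scoop down gently without dropping them, and leave the other cartons, the bottle and the tumbler as they are.

Things in the scene. Friction and masses are not known exactly. Their poses are not given: they have to be found in the camera images.
- teal_centre (a point): centre (half-way up) of the teal gift carton: an upright box 36 (its x) x 56 (its y) x 110 mm high (z up), about 160 g, with a brass-coloured band and blank label. Its underside is 55 mm below this point. It starts in one of the rack's three bays, its 56 mm width along the rack's y
- coral_centre (a point): centre of a coral-pink carton of the same size, in another bay of the rack; a bystander
- yellow_centre (a point): centre of a yellow carton of the same size, in another bay of the rack; a bystander
- rack: fixed wooden display rack, origin at the centre of its underside on the table; front is its -x side (towards the robot), y along its width. Plinth 96 x 246 mm, 50 mm high, carries the cartons. Three bays at y = -76, 0, 76, each 70 mm wide, between dividers 6 mm thick, x = -25 to 25, tops at z = 165 (5 mm above a carton's top): no room for fingers beside a carton, only before and behind it
- rail_top (a point): middle of the top edge of the rack's dark front retaining rail, axes as the rack's: 6 mm thick, 40 mm high above the plinth (top 90 mm above the table), 42 mm in front of the bays' centre line. A like rail runs along the back, 42 mm behind it
- mat_top (a point): centre of the upper face of a round cork mat, 120 mm across and 4 mm thick, fixed on the table in front of the rack
- tray: fixed plywood gift tray, origin at the centre of its underside, z up: a base 92 (x) x 282 (y) x 8 mm with the slot near its +y end and the trough along the rest
- slot (a point): centre of the slot's floor (8 mm above the table), axes as the tray's. Two upright cheeks 7 mm thick, 118 mm high above this floor, 50 mm long in x, stand 46 mm apart in y: a carton goes in with its 56 mm width along the tray's x, and can be held only by its narrow ends, which stick out past the cheeks. Low end lips, 14 mm high, inner faces at x = -36 and 36 mm
- trough (a point): centre of the floor of the tray's shallow trough (red floor, 8 mm above the table), axes as the tray's: inside 60 (x) x 170 (y) mm, walls 10 mm high above its floor. The scoop lies along its y, either way round
- scoop_centre (a point): centre of the wooden tea scoop lying on the table: 136 mm long along its x, 18 mm thick, z up; a straight handle 14 mm wide reaches from x = -68 to 32 mm, and a round bowl end 38 mm across is centred at x = +49. About 50 g; this point is 9 mm above its underside and is on the handle, so it can be gripped here
- bottle_centre (a point): centre of a green glass bottle, 60 mm across, 190 mm high, standing beyond the left (+y) end of the rack; a bystander
- tumbler_centre (a point): centre of a clear glass tumbler, 68 mm across, 100 mm high, standing on the table in front of the rack's left part; a bystander
Not all that is in view belongs to the job. Of the things like the part that bears teal_centre, leave any that is blue, green or purple; of the rest the smaller one is meant.

How it is judged:
On the way, in this order (a step that is already met when the one before it is completed fails the run):
1. the teal carton is lifted, over the rack, until its underside is above the front rail's top (z of teal_centre in the frame of rack above 0.146 m and x of teal_centre in the frame of rack above -0.035 m), for 0.05 s.
2. the teal carton stands on the cork mat, let go (horizontal distance between teal_centre and mat_top below 0.05 m and z of teal_centre in the frame of mat_top between 0.05 and 0.06 m and angle between teal_centre's own z axis and vertical below 0.1 rad and contact force between the fingers and teal below 0.1 N and linear speed of teal below 0.03 m/s), for 0.2 s.
3. the teal carton stands upright on the floor of the tray's slot, let go (horizontal distance between teal_centre and slot below 0.013 m and z of teal_centre in the frame of slot between 0.05 and 0.06 m and angle between teal_centre's own z axis and vertical below 0.1 rad and contact force between the fingers and teal below 0.1 N and linear speed of teal below 0.03 m/s), for 0.2 s.
4. the scoop lies flat in the trough, let go (x of scoop_centre in the frame of trough between -0.02 and 0.02 m and y of scoop_centre in the frame of trough between -0.03 and 0.03 m and z of scoop_centre in the frame of trough between 0.004 and 0.014 m and angle between the x axis of scoop_centre and the y axis of trough, either way round below 0.3 rad and angle between scoop_centre's own z axis and vertical below 0.15 rad and contact force between the fingers and scoop below 0.1 N and linear speed of scoop below 0.03 m/s), for 0.2 s.
At the end, for the whole second after the job is handed in: The teal carton stands upright (within 0.1 rad) on the slot's floor, centred within 13 mm, and the scoop lies flat on the trough's floor, along it within 0.3 rad and centred within 20 mm across and 30 mm along; both released and at rest (all of step 3 and all of step 4); the robot touches nothing.
It fails at once if the teal carton or the scoop is dropped (moves faster than 0.5 m/s while no finger touches it) ((contact force between the fingers and teal below 0.1 N and linear speed of teal above 0.5 m/s) or (contact force between the fingers and scoop below 0.1 N and linear speed of scoop above 0.5 m/s)).
It fails at once if the teal carton is tipped by more than 0.5 rad (angle between teal_centre's own z axis and vertical above 0.5 rad).
It fails at once if a bystander (coral or yellow carton, bottle, tumbler) is moved by more than 25 mm or tipped (distance of any of coral_centre, yellow_centre, bottle_centre, tumbler_centre from where it was at the start of the episode above 0.025 m or angle between any of coral_centre, yellow_centre, bottle_centre, tumbler_centre's own z axis and vertical above 0.3 rad).
It also fails if it takes over 64 s, if anything falls off the work surface, if the arm or the gripper's body presses on something with over 40 N, if the wrist force passes 120 N, or if a joint passes its speed limit or range.

## Working session

There is one attempt and no reset: what is moved stays moved. The work goes in short steps, Python scripts to look and compute and a tool call to move; the robot and the scene stay as the last step left them, time stands still between calls to the robot, and variables do not carry over. Pictures are saved under pics/ and viewed, and the job is handed in when it is done.

Besides the shell and the picture viewer there is one more tool, called after "Request:" as name(argument=value, ...) on one line, values as JSON. send_rows: Moves the arm, as the interface text tells. Its arguments: {"type":"object","properties":{"motion":{"type":"array"},"newtons":{"type":"number"}},"required":["motion"]}

```bash
ls -la; mkdir -p pics
python3 - <<'E'
from workcell import *
import cv2
o=get_obs(); print(o)
for n in ["scene","top","wrist"]:
    p,d=camera(n); cv2.imwrite(f"pics/{n}0.png",p)
    import numpy as np; np.save(f"{n}0.npy",d)
    print(n,camera_model(n))
E
```

```text
total 12
drwxr-xr-x  3 agent agent 4096 Dec  6 17:34 .
drwxr-xr-x 23 root  root  4096 Dec  6 17:34 ..
drwxr-xr-x  2 agent agent 4096 Dec  6 17:34 pics
{'time_s': 0.0, 'qpos': array([ 1.14888831e+00,  8.79749543e-02,  1.37231230e+00,  4.11569001e-06,
        1.68359884e+00, -1.03124708e-01]), 'qvel': array([-3.87329383e-05,  9.60800348e-04, -1.80323075e-04,  1.80809417e-03,
       -8.25381231e-04,  2.19985761e-04]), 'tau': array([ 5.84090685e-05, -3.51872456e+01, -3.13269782e+01, -1.11554652e-05,
        1.07262857e-02, -7.48103275e-06]), 'tcp_pos': array([0.17218773, 0.52182847, 0.23809876]), 'tcp_rot': array([-3.13931182e+00, -2.40159820e-04,  2.82280952e+00]), 'ft_force': array([ 0.55002493,  0.48337778, -0.65681907]), 'wrist_torque': array([-0.00866932,  0.04196787,  0.02300951]), 'grip_width': 0.9992667865201932}
scene {'camera_matrix': array([[459.05819677,   0.        , 314.42931719],
       [  0.        , 459.05819677, 197.54338151],
       [  0.        ,   0.        ,   1.        ]]), 'k1': -0.05504124990851718, 'world_to_cam': array([[ 0.15093393,  0.98849361, -0.00996688, -
[... 525 characters left out ...]
, -0.55939311],
       [-0.12489614,  0.01225402,  0.99209415, -1.31160869],
       [ 0.        ,  0.        ,  0.        ,  1.        ]])}
wrist {'camera_matrix': array([[278.94658541,   0.        , 320.11536181],
       [  0.        , 278.94658541, 200.03387524],
       [  0.        ,   0.        ,   1.        ]]), 'k1': -0.03463203818406429, 'hand_eye': array([[-1.13081906e-04,  9.59147472e-01,  2.82906547e-01,
         7.13783887e-02],
       [ 9.99999986e-01,  1.42301850e-04, -8.27359993e-05,
        -1.20427117e-03],
       [-1.19614150e-04,  2.82906534e-01, -9.59147475e-01,
        -1.34572177e-01],
       [ 0.00000000e+00,  0.00000000e+00,  0.00000000e+00,
         1.00000000e+00]])}
```

View pics/scene0.png

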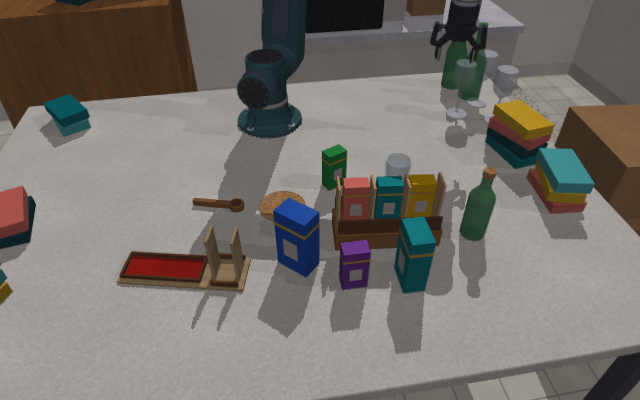

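View pics/top0.png

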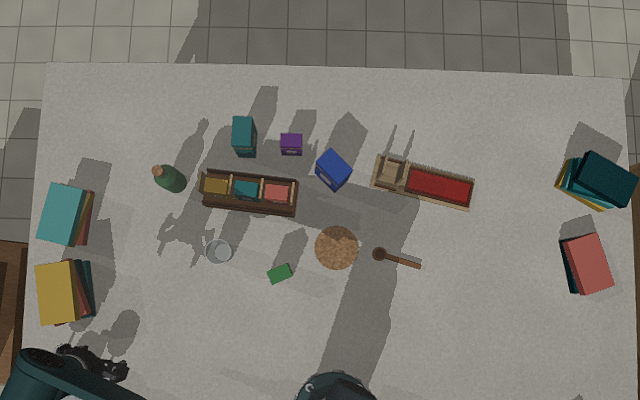

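View pics/wrist0.png

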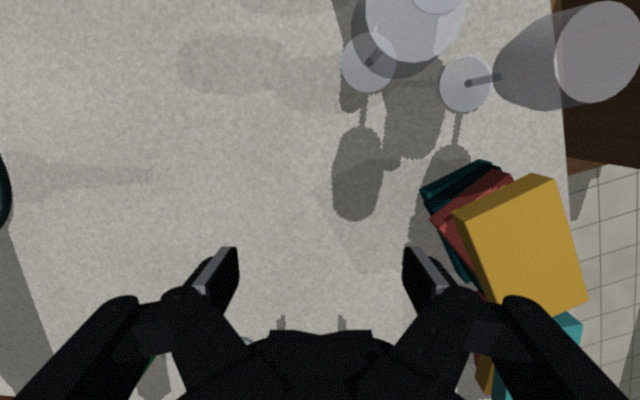

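```bash
cat > h.py <<'E'
import numpy as np, cv2
from scipy.spatial.transform import Rotation as R
import json,os
def und(m,uv):
    uv=np.asarray(uv,float).reshape(-1,1,2)
    return cv2.undistortPoints(uv,m["camera_matrix"],np.array([m["k1"],0,0,0,0.])).reshape(-1,2)
def c2w(m,o=None):
    if "world_to_cam" in m: return np.linalg.inv(m["world_to_cam"])
    T=np.eye(4);T[:3,:3]=R.from_euler('xyz',o["tcp_rot"]).as_matrix();T[:3,3]=o["tcp_pos"]
    return T@m["hand_eye"]
def onz(m,uv,z,o=None):
    T=c2w(m,o);n=und(m,uv)
    d=np.c_[n[:,0],-n[:,1],-np.ones(len(n))]@T[:3,:3].T
    s=(z-T[2,3])/d[:,2]
    return T[:3,3]+s[:,None]*d
def cloud(m,depth,o=None):
    T=c2w(m,o);h,w=depth.shape
    u,v=np.meshgrid(np.arange(w),np.arange(h))
    n=und(m,np.stack([u,v],-1).reshape(-1,2).astype(float))
    z=depth.reshape(-1)
    P=np.c_[n[:,0]*z,-n[:,1]*z,-z]@T[:3,:3].T+T[:3,3]
    P[z==0]=np.nan
    return P.reshape(h,w,3)
def proj(m,P,o=None):
    T=np.linalg.inv(c2w(m,o));P=np.atleast_2d(P);q=P@T[:3,:3].T+T[:3,3]
    n=np.c_[q[:,0]/-q[:,2],-q[:,1]/-q[:,2]]
    n=n*(1+m["k1"]*(n**2).sum(1))[:,None]
    K=m["camera_matrix"];return n@K[:2,:2].T+K[:2,2]
E
python3 - <<'E'
from workcell import *
from h import *
m=camera_model("top");d=np.load("top0.npy");C=cloud(m,d)
p=cv2.imread("pics/top0.png")
cv2.imwrite("pics/t_rack.png",cv2.resize(p[150:230,180:320],None,fx=5.5,fy=5.5,interpolation=cv2.INTER_CUBIC))
cv2.imwrite("pics/t_tray.png",cv2.resize(p[145:275,300:480],None,fx=4.4,fy=4.4,interpolation=cv2.INTER_CUBIC))
for uv in [(217,186),(247,189),(276,191),(336,248),(391,174),(440,186),(400,258),(243,120),(280,272),(170,172),(219,251),(291,138)]:
    print(uv,C[uv[1],uv[0]].round(3))
E
```

```text
(217, 186) [0.571 0.302 0.156]
(247, 189) [0.566 0.229 0.156]
(276, 191) [0.562 0.158 0.156]
(336, 248) [0.432 0.    0.003]
(391, 174) [ 0.637 -0.148  0.012]
(440, 186) [ 0.607 -0.284  0.012]
(400, 258) [ 0.408 -0.171  0.019]
(243, 120) [0.741 0.246 0.148]
(280, 272) [0.366 0.145 0.111]
(170, 172) [0.608 0.427 0.13 ]
(219, 251) [0.417 0.316 0.004]
(291, 138) [0.706 0.126 0.113]
```

View pics/t_rack.png

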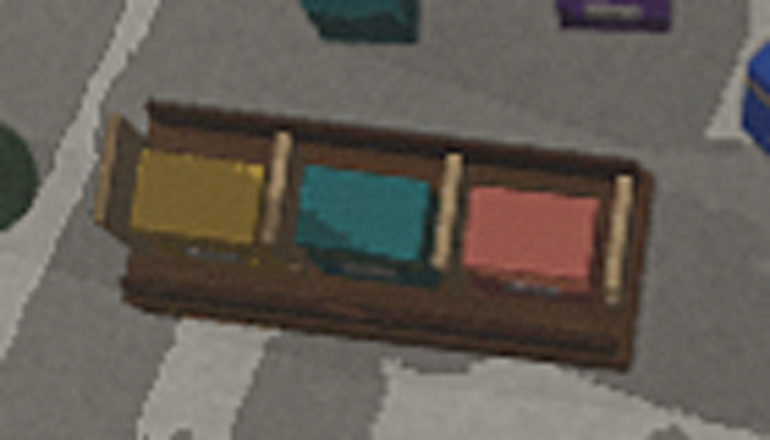

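View pics/t_tray.png

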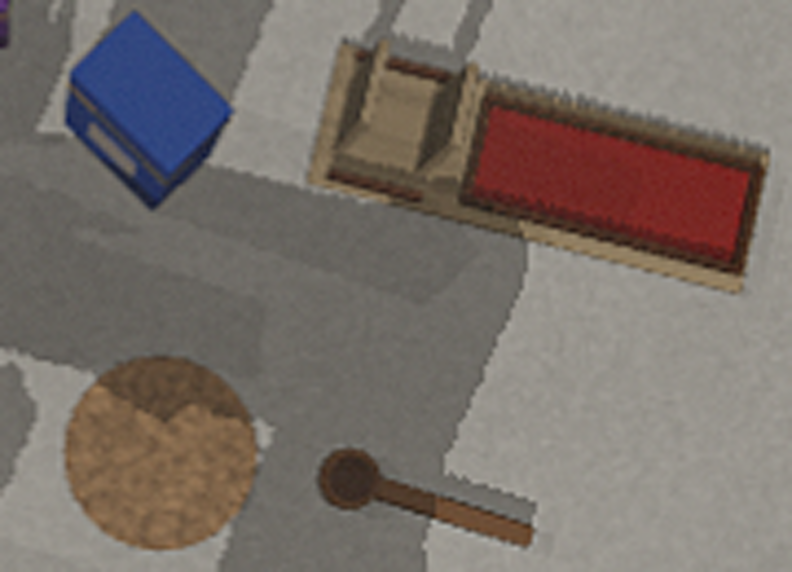

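Run:
```python
from workcell import *
from h import *
m=camera_model("top")
def q(name,pts,z,s,o):
    uv=(np.array(pts,float)+.5)/s-.5+np.array(o); P=onz(m,uv,z)
    print(name,P[:,:2].round(4).tolist(),'mean',P.mean(0).round(4)); return P
r=lambda n,p,z:q(n,p,z,5.5,(180,150)); t=lambda n,p,z:q(n,p,z,4.4,(300,145))
for n,p in [('teal',[(304,168),(432,181),(422,263),(296,243)]),('yel',[(138,151),(264,166),(254,243),(133,232)]),('cor',[(472,187),(598,199),(588,278),(464,262)])]:
    P=r(n,p,.16);print(np.linalg.norm(np.diff(P[[0,1,2,3,0]],axis=0),axis=1).round(3))
P=r('railF',[(124,288),(630,362)],.09);d=P[0]-P[1];print('len',np.linalg.norm(d),np.degrees(np.arctan2(d[1],d[0]))-90)
P=r('railB',[(150,102),(648,165)],.09);d=P[0]-P[1];print('len',np.linalg.norm(d),np.degrees(np.arctan2(d[1],d[0]))-90)
t('mat',[(65,452),(162,356),(257,455),(160,549)],.004)
P=t('scoop',[(349,478),(532,535)],.018)
P=t('base',[(345,38),(768,150),(742,292),(310,183)],.008);print(np.linalg.norm(np.diff(P[[0,1,2,3,0]],axis=0),axis=1).round(3))
P=t('trough',[(487,105),(750,170),(735,262),(470,190)],.012);print(np.linalg.norm(np.diff(P[[0,1,2,3,0]],axis=0),axis=1).round(3))
p,d=camera("top") if 0 else (cv2.imread("pics/top0.png"),np.load("top0.npy"))
C=cloud(m,d)
# cheek tops from cloud
M=(C[...,2]>.08)&(C[...,0]>.55)&(C[...,0]<.72)&(C[...,1]<-.09)&(C[...,1]>-.24)
print(M.sum());
for i,j in np.argwhere(M): print((j,i),C[i,j].round(3),end=' ')
```

```text
teal [[0.5861, 0.2588], [0.5815, 0.202], [0.5449, 0.2051], [0.5525, 0.261]] mean [0.5663 0.2317 0.16  ]
[0.057 0.037 0.056 0.034]
yel [[0.5921, 0.3328], [0.5866, 0.2765], [0.5521, 0.2795], [0.5559, 0.3333]] mean [0.5717 0.3055 0.16  ]
[0.056 0.035 0.054 0.036]
cor [[0.5792, 0.1842], [0.5751, 0.1284], [0.5399, 0.1319], [0.5458, 0.1867]] mean [0.56   0.1578 0.16  ]
[0.056 0.035 0.055 0.034]
railF [[0.5391, 0.3503], [0.5097, 0.1139]] mean [0.5244 0.2321 0.09  ]
len 0.23822779735116356 -7.066404350560802
railB [[0.6272, 0.3423], [0.6024, 0.1077]] mean [0.6148 0.225  0.09  ]
len 0.23586516536791877 -6.036293349090045
mat [[0.4323, 0.0587], [0.4927, -0.0001], [0.4329, -0.0595], [0.3743, -0.0006]] mean [ 4.331e-01 -4.000e-04  4.000e-03]
scoop [[0.4195, -0.1144], [0.3868, -0.2268]] mean [ 0.4032 -0.1706  0.018 ]
base [[0.6951, -0.1124], [0.6302, -0.3814], [0.5397, -0.3629], [0.6023, -0.0907]] mean [ 0.6168 -0.2369  0.008 ]
[0.277 0.092 0.279 0.095]
trough [[0.6537, -0.2013], [0.6165, -0.3682], [0.5581, -0.3575], [0.5996, -0.1903]] mean [ 0.607  -0.2793  0.012 ]
[0.171 0.059 0.172 0.055]
207

[... 10477 characters left out ...]
np.int64(404), np.int64(177)) [ 0.609 -0.161  0.127] (np.int64(399), np.int64(178)) [ 0.614 -0.156  0.084] (np.int64(400), np.int64(178)) [ 0.61  -0.155  0.104] (np.int64(401), np.int64(178)) [ 0.609 -0.156  0.111] (np.int64(402), np.int64(178)) [ 0.609 -0.158  0.114] (np.int64(403), np.int64(178)) [ 0.608 -0.16   0.117] (np.int64(399), np.int64(179)) [ 0.61  -0.155  0.088] (np.int64(400), np.int64(179)) [ 0.609 -0.156  0.099] (np.int64(401), np.int64(179)) [ 0.609 -0.158  0.1  ] (np.int64(402), np.int64(179)) [ 0.609 -0.161  0.1  ] (np.int64(399), np.int64(180)) [ 0.609 -0.156  0.082] (np.int64(400), np.int64(180)) [ 0.609 -0.159  0.081] (np.int64(401), np.int64(180)) [ 0.608 -0.16   0.089]
```

Run:
```python
import workcell
print([n for n in dir(workcell) if not n.startswith('_')])
from h import *
d=np.load("wrist0.npy"); p=cv2.imread("pics/wrist0.png")
from workcell import *
m=camera_model("wrist")
print(d[240:330:10,225].round(3), d[240:330:10,415].round(3))
# points in tool frame
o={"tcp_rot":[0,0,0],"tcp_pos":[0,0,0]}
C=cloud(m,d,o)
for u,v in [(232,250),(225,260),(232,270),(215,275),(408,252),(415,262),(410,272),(425,275),(200,285)]: print((u,v),d[v,u].round(3),C[v,u].round(4))
cv2.imwrite("pics/w_f.png",cv2.resize(p[230:330,180:460],None,fx=2.8,fy=2.8,interpolation=cv2.INTER_CUBIC))
```

```text
['MotionError', 'camera', 'camera_model', 'get_obs', 'nose_length', 'sign_off']
[0.406 0.133 0.124 0.124 0.124 0.124 0.125 0.125 0.078] [0.405 0.134 0.124 0.125 0.125 0.124 0.125 0.44  0.079]
(232, 250) 0.135 [ 0.0098 -0.0441 -0.0119]
(225, 260) 0.124 [ 0.0105 -0.0438 -0.0231]
(232, 270) 0.135 [ 0.0004 -0.0442 -0.0144]
(215, 275) 0.113 [ 0.0102 -0.044  -0.035 ]
(408, 252) 0.135 [ 0.0089  0.0416 -0.0121]
(415, 262) 0.126 [ 0.0087  0.0419 -0.0216]
(410, 272) 0.132 [ 0.0014  0.0415 -0.018 ]
(425, 275) 0.113 [ 0.01    0.0417 -0.0347]
(200, 285) 0.105 [ 0.0105 -0.047  -0.0427]
```

View pics/w_f.png

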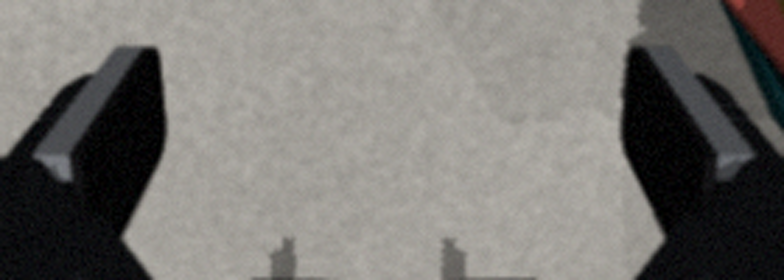

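```bash
python3 - <<'E'
from workcell import *
import workcell
print(nose_length if not callable(nose_length) else nose_length())
from h import *
o=get_obs()
T=np.eye(3)
def tgt(x,y,z,yaw):
    R0=R.from_euler('xyz',o["tcp_rot"]);R1=R.from_euler('xyz',[np.pi,0,np.radians(yaw)])
    print('offset',R0.inv().apply(np.array([x,y,z])-o["tcp_pos"]).round(4),'rotvec',np.degrees((R0.inv()*R1).as_rotvec()).round(2))
tgt(.54,.16,.36,84)
E
cat >> h.py <<'E'
def tgt(o,x,y,z,yaw):
    R0=R.from_euler('xyz',o["tcp_rot"]);R1=R.from_euler('xyz',[np.pi,0,np.radians(yaw)])
    print('offset',R0.inv().apply(np.array([x,y,z])-o["tcp_pos"]).round(4),'rotvec',np.degrees((R0.inv()*R1).as_rotvec()).round(2))
E
```

```text
0.008
offset [-0.4627 -0.2287 -0.1213] rotvec [-9.000e-02  6.000e-02  7.774e+01]
```

Run:
```python
from workcell import *
from h import *
o=get_obs(); tgt(o,.566,.232,.285,84); tgt(o,.566,.232,.285,125);tgt(o,.369,.377,.262,123)
```

```text
offset [-0.4648 -0.152  -0.0464] rotvec [-9.000e-02  6.000e-02  7.774e+01]
offset [-0.4648 -0.152  -0.0464] rotvec [-1.000e-01  2.000e-02  3.674e+01]
offset [-0.2323 -0.076  -0.0235] rotvec [-1.000e-01  2.000e-02  3.874e+01]
```

Request:
send_rows(motion=[{"angular": [0,0,7.7],"offset": [-0.046,-0.015,-0.008],"fingers": 1},{"angular": [0,0,15.4],"offset": [-0.092,-0.03,-0.016],"fingers": 1},{"angular": [0,0,23],"offset": [-0.139,-0.045,-0.024],"fingers": 1},{"angular": [0,0,31],"offset": [-0.186,-0.061,-0.03],"fingers": 1},{"angular": [-0.1,0,38.7],"offset": [-0.232,-0.076,-0.035],"fingers": 1}])

```text
time_s: 0.65
tcp_pos: [0.3702, 0.376, 0.2745]
tcp_rot: [3.14, -0.001, 2.142]
ft_force: [1.2, -0.3, 0.3]
grip_width: 1.001
```

Run:
```python
from workcell import *
from h import *
o=get_obs(); print(o["time_s"],o["tcp_pos"],o["tcp_rot"]);tgt(o,.566,.232,.285,84)
```

```text
0.65 [0.37015448 0.37601762 0.2745424 ] [ 3.13960945e+00 -6.53627923e-04  2.14195871e+00]
offset [-0.227   0.0869 -0.0104] rotvec [ 0.1  -0.07 38.73]
```

Request:
send_rows(motion=[{"angular": [0,0,7.7],"offset": [-0.045,0.017,-0.003],"fingers": 1},{"angular": [0,0,15.4],"offset": [-0.091,0.035,-0.006],"fingers": 1},{"angular": [0,0,23.2],"offset": [-0.136,0.052,-0.01],"fingers": 1},{"angular": [0,0,31],"offset": [-0.182,0.07,-0.01],"fingers": 1},{"angular": [0.1,0,38.7],"offset": [-0.227,0.087,-0.01],"fingers": 1}])

```text
time_s: 1.15
tcp_pos: [0.5669, 0.233, 0.2841]
tcp_rot: [-3.141, -0.001, 1.466]
ft_force: [0.3, 1.3, -0.1]
grip_width: 0.999
```

Run:
```python
from workcell import *
from h import *
import pickle
o=get_obs(); print(o["time_s"],o["tcp_pos"],o["tcp_rot"])
p,d=camera("wrist");pickle.dump((o,p,d),open("w1.pkl","wb"));cv2.imwrite("pics/w1.png",p)
```

```text
1.15 [0.56694374 0.23301217 0.28413662] [-3.14071798e+00 -1.04754287e-03  1.46609022e+00]
```

View pics/w1.png

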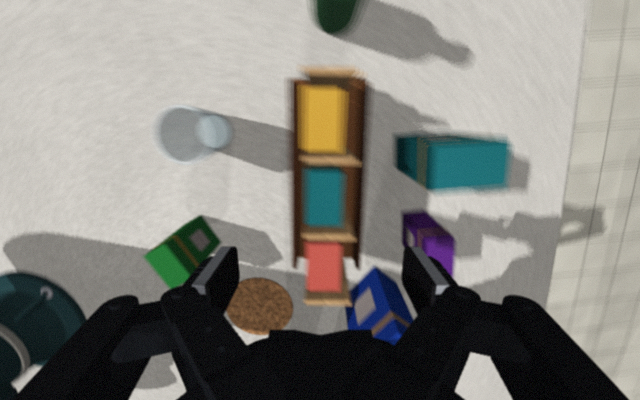

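Run:
```python
from workcell import *
from h import *
import pickle
camera("wrist")
o=get_obs(); print(o["time_s"],o["tcp_pos"],o["tcp_rot"])
p,d=camera("wrist");pickle.dump((o,p,d),open("w1.pkl","wb"))
cv2.imwrite("pics/w1c.png",cv2.resize(p[60:310,270:390],None,fx=2.4,fy=2.4,interpolation=cv2.INTER_CUBIC))
cv2.imwrite("pics/w1d.png",cv2.resize(p[150:245,285:370],None,fx=6,fy=6,interpolation=cv2.INTER_CUBIC))
```

```text
1.25 [0.56938403 0.22992722 0.28177352] [-3.13962417e+00  2.21051141e-03  1.46277428e+00]
```

View pics/w1d.png

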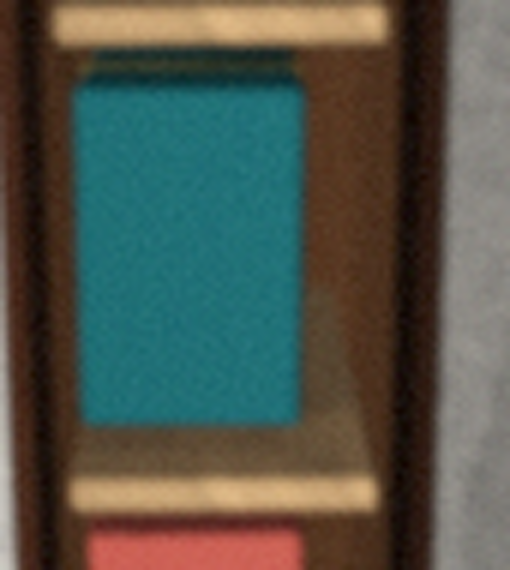

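Run:
```python
from workcell import *
from h import *
import pickle
o,p,d=pickle.load(open("w1.pkl","rb"))
m=camera_model("wrist")
def q(name,pts,z,s=6,off=(285,150)):
    uv=(np.array(pts,float)+.5)/s-.5+np.array(off); P=onz(m,uv,z,o)
    print(name,P[:,:2].round(4).tolist(),'mean',P.mean(0).round(4)); return P
P=q('teal',[(73,87),(302,87),(300,424),(82,424)],.16)
print(np.linalg.norm(np.diff(P[[0,1,2,3,0]],axis=0),axis=1).round(3))
q('divU',[(52,6),(388,3),(388,41),(52,45)],.165)
q('divL',[(70,478),(377,475),(377,510),(70,510)],.165)
q('railL',[(20,300),(52,300)],.09);q('railR',[(400,300),(440,300)],.09)
o=get_obs();print(o["time_s"],o["tcp_pos"],o["tcp_rot"],o["qvel"].round(3))
```

```text
teal [[0.5512, 0.2615], [0.5862, 0.2577], [0.5807, 0.2027], [0.5453, 0.2065]] mean [0.5659 0.2321 0.16  ]
[0.035 0.055 0.036 0.055]
divU [[0.5501, 0.2746], [0.5999, 0.2697], [0.5995, 0.2641], [0.5494, 0.2689]] mean [0.5747 0.2693 0.165 ]
divL [[0.5428, 0.1993], [0.5922, 0.1945], [0.5917, 0.1884], [0.5421, 0.1938]] mean [0.5672 0.194  0.165 ]
railL [[0.5275, 0.2089], [0.534, 0.2082]] mean [0.5308 0.2086 0.09  ]
railR [[0.6043, 0.2006], [0.6124, 0.1997]] mean [0.6084 0.2002 0.09  ]
1.3 [0.56730391 0.23211015 0.28226819] [-3.13810717e+00  4.83028985e-04  1.46758983e+00] [ 0.057 -0.041  0.021  0.027  0.015 -0.009]
```

Request:
send_rows(motion=[{"angular": [0,0,0],"offset": [0,-0.001,0.035],"fingers": 1},{"angular": [0,0,0],"offset": [0,-0.001,0.075],"fingers": 1},{"angular": [0,0,0],"offset": [0,-0.001,0.11],"fingers": 1},{"angular": [0,0,0],"offset": [0,-0.001,0.14],"fingers": 1},{"angular": [0,0,0],"offset": [0,-0.001,0.165],"fingers": 1}])

```text
time_s: 1.8
tcp_pos: [0.5624, 0.2357, 0.117]
tcp_rot: [-3.138, -0.0, 1.474]
ft_force: [0.0, -0.1, -0.0]
grip_width: 1.004
```

Run:
```python
from workcell import *
from h import *
o=get_obs();print(o["time_s"],o["tcp_pos"],o["tcp_rot"],o["qvel"].round(3),o["ft_force"])
p,d=camera("scene");cv2.imwrite("pics/s2.png",cv2.resize(p[110:270,300:500],None,fx=4,fy=3.7,interpolation=cv2.INTER_CUBIC))
o=get_obs();print(o["time_s"],o["tcp_pos"],o["tcp_rot"],o["qvel"].round(3),o["ft_force"])
```

```text
1.8 [0.56239703 0.23566072 0.11704017] [-3.13810230e+00 -3.33321078e-04  1.47439957e+00] [ 0.002  0.146  0.301  0.001 -0.47   0.001] [ 0.01210371 -0.09775521 -0.00023641]
1.85 [0.560052   0.234916   0.11214064] [-3.13055804e+00  2.84960390e-03  1.47440535e+00] [-0.002  0.001 -0.014 -0.002  0.101  0.001] [-0.47051146 -0.3868096  -2.898009  ]
```

View pics/s2.png

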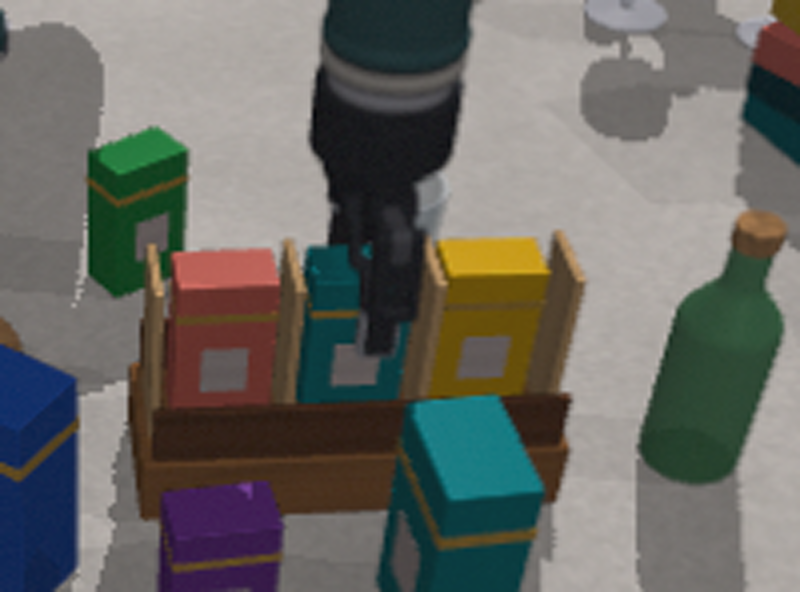

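Run:
```python
from workcell import *
from h import *
for i in range(3):
    camera("top")
    o=get_obs();print(o["time_s"],o["tcp_pos"].round(4),o["tcp_rot"].round(4),o["qpos"].round(4),o["ft_force"].round(1))
p,d=camera("wrist");cv2.imwrite("pics/w2.png",p);tgt(o,.566,.232,.118,84.2)
```

```text
1.9 [0.5604 0.2349 0.1142] [-3.1312e+00  2.6000e-03  1.4741e+00] [0.3028 0.2757 1.4024 0.0016 1.4741 0.3993] [-1.2 -0.7 -0. ]
1.95 [0.5622 0.2353 0.1172] [-3.1359e+00  8.0000e-04  1.4739e+00] [0.3026 0.274  1.3984 0.0015 1.4748 0.3993] [ 0.  -1.1  0.3]
2.0 [0.5637 0.2356 0.1196] [-3.1402e+00 -1.0000e-03  1.4736e+00] [3.0230e-01 2.7250e-01 1.3952e+00 1.4000e-03 1.4747e+00 3.9940e-01] [-0.8 -0.3  0.3]
offset [-0.0033  0.0026  0.0016] rotvec [-0.08 -0.06  0.23]
```

View pics/w2.png

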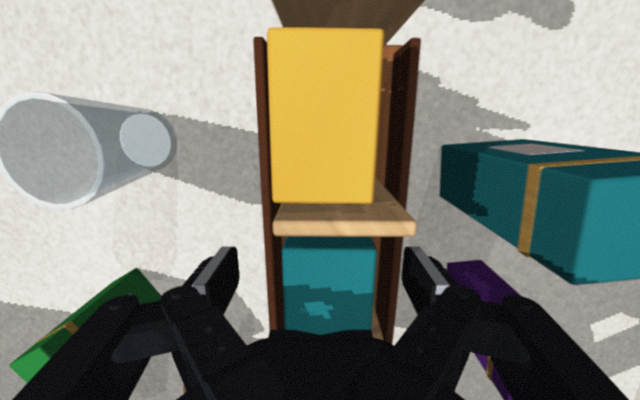

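Request:
send_rows(motion=[{"angular": [0,0,0],"offset": [0,0,0],"fingers": 1},{"angular": [0,0,0],"offset": [0,0,0],"fingers": 1},{"angular": [0,0,0],"offset": [0,0,0],"fingers": 1}])

```text
time_s: 2.35
tcp_pos: [0.5651, 0.235, 0.1208]
tcp_rot: [3.14, -0.002, 1.472]
ft_force: [0.1, -0.4, 0.5]
grip_width: 1.001
```

Run:
```python
from workcell import *
from h import *
o=get_obs();print(o["time_s"],o["tcp_pos"].round(4),o["tcp_rot"].round(4),o["qvel"].round(4),o["ft_force"].round(1))
tgt(o,.566,.232,.118,84.2)
```

```text
2.35 [0.5651 0.235  0.1208] [ 3.1401e+00 -1.9000e-03  1.4719e+00] [-0.0032  0.0055  0.009   0.0002  0.0013  0.0004] [ 0.1 -0.4  0.5]
offset [-0.0029  0.0012  0.0028] rotvec [ 0.08 -0.11  0.14]
```

Request:
send_rows(motion=[{"angular": [0,0,0.1],"offset": [-0.003,0.001,0.003],"fingers": 1},{"angular": [0,0,0.1],"offset": [-0.003,0.001,0.003],"fingers": 1},{"angular": [0,0,0.1],"offset": [-0.003,0.001,0.003],"fingers": 0.6},{"angular": [0,0,0.1],"offset": [-0.003,0.001,0.003],"fingers": 0.3},{"angular": [0,0,0.1],"offset": [-0.003,0.001,0.003],"fingers": 0.3}], newtons=50)

```text
time_s: 2.85
tcp_pos: [0.5652, 0.2317, 0.1163]
tcp_rot: [-3.141, -0.001, 1.47]
ft_force: [-0.4, 0.4, -0.2]
grip_width: 0.513
```

Request:
send_rows(motion=[{"angular": [0,0,0],"offset": [0,0,0],"fingers": 0.3},{"angular": [0,0,0],"offset": [0,0,0],"fingers": 0.3},{"angular": [0,0,0],"offset": [0,0,0],"fingers": 0.3}])

```text
time_s: 3.15
tcp_pos: [0.5653, 0.2317, 0.1165]
tcp_rot: [-3.141, -0.001, 1.47]
ft_force: [0.8, -0.3, -0.1]
grip_width: 0.418
```

Run:
```python
from workcell import *
from h import *
o=get_obs();print(o["time_s"],o["tcp_pos"].round(4),o["tcp_rot"].round(4),o["ft_force"].round(1),o["grip_width"])
p,d=camera("wrist");cv2.imwrite("pics/w3.png",p);p,d=camera("scene");cv2.imwrite("pics/s3.png",cv2.resize(p[110:270,300:500],None,fx=4,fy=3.7,interpolation=cv2.INTER_CUBIC))
```

```text
3.15 [0.5653 0.2317 0.1165] [-3.1412e+00 -1.1000e-03  1.4702e+00] [ 0.8 -0.3 -0.1] 0.4177671891019896
```

View pics/w3.png

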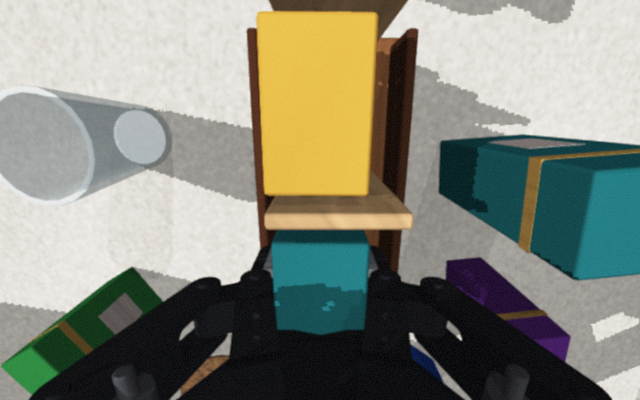

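View pics/s3.png

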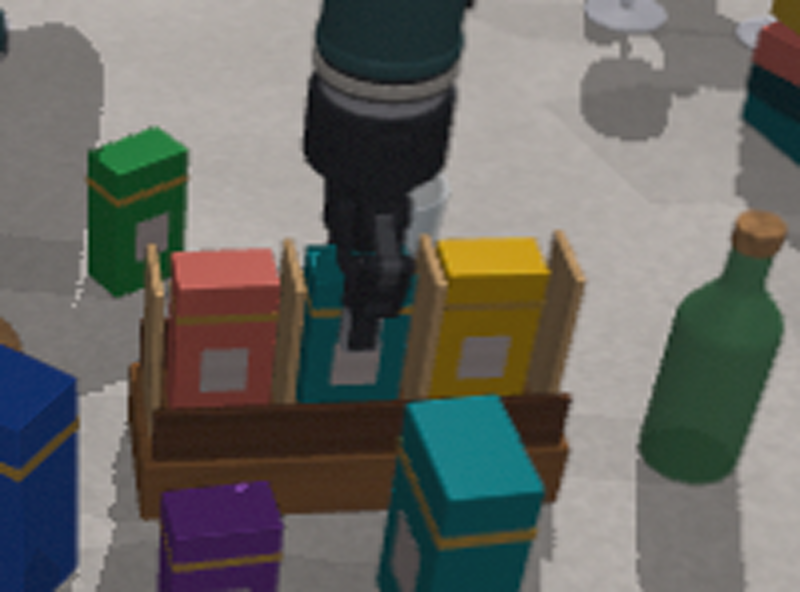

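Request:
send_rows(motion=[{"angular": [0,0,0],"offset": [0,0,-0.012],"fingers": 0.3},{"angular": [0,0,0],"offset": [0,0,-0.032],"fingers": 0.3},{"angular": [0,0,0],"offset": [0,0,-0.057],"fingers": 0.3},{"angular": [0,0,0],"offset": [0,0,-0.08],"fingers": 0.3},{"angular": [0,0,0],"offset": [0,0,-0.1],"fingers": 0.3}])

```text
time_s: 3.75
tcp_pos: [0.5651, 0.2317, 0.218]
tcp_rot: [-3.141, -0.001, 1.47]
ft_force: [0.5, -0.6, -2.3]
grip_width: 0.413
```

Request:
send_rows(motion=[{"angular": [0,0,0],"offset": [0,0,0],"fingers": 0.3},{"angular": [0,0,0],"offset": [0,0,0],"fingers": 0.3}])

```text
time_s: 3.95
tcp_pos: [0.5651, 0.2316, 0.2163]
tcp_rot: [-3.141, -0.001, 1.47]
ft_force: [-0.5, 0.1, -2.8]
grip_width: 0.413
```

Run:
```python
from workcell import *
from h import *
o=get_obs();print(o["time_s"],o["tcp_pos"].round(4),o["tcp_rot"].round(4),o["ft_force"].round(1),o["grip_width"])
p,d=camera("scene");cv2.imwrite("pics/s4.png",cv2.resize(p[80:270,280:500],None,fx=3.6,fy=3.1,interpolation=cv2.INTER_CUBIC))
```

```text
3.95 [0.5651 0.2316 0.2163] [-3.1411e+00 -1.1000e-03  1.4703e+00] [-0.5  0.1 -2.8] 0.4132409824042388
```

View pics/s4.png

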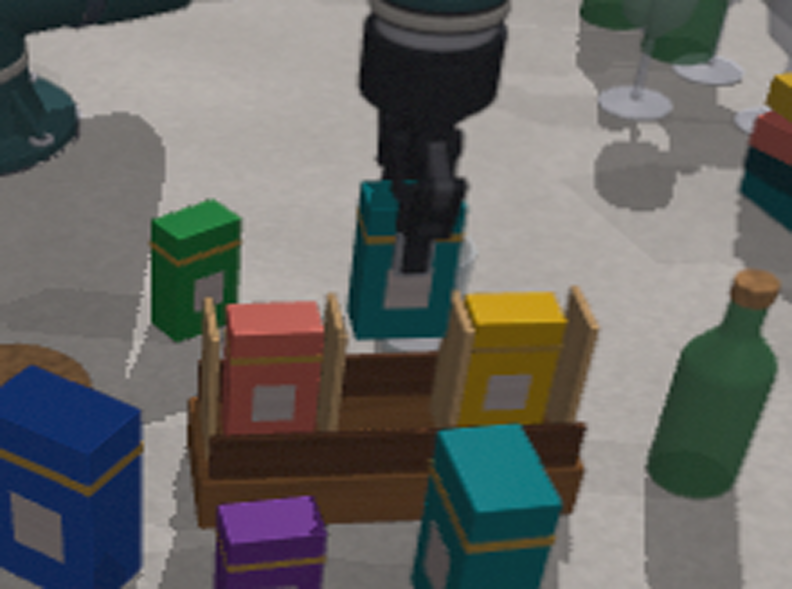

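Request:
send_rows(motion=[{"angular": [0,0,0],"offset": [0,-0.015,0],"fingers": 0.3},{"angular": [0,0,0],"offset": [0,-0.04,0],"fingers": 0.3},{"angular": [0,0,0],"offset": [0,-0.07,0],"fingers": 0.3},{"angular": [0,0,5],"offset": [-0.02,-0.095,0],"fingers": 0.3},{"angular": [0,0,11],"offset": [-0.055,-0.115,0],"fingers": 0.3}])

```text
time_s: 4.5
tcp_pos: [0.4429, 0.1891, 0.2139]
tcp_rot: [-3.137, 0.001, 1.278]
ft_force: [1.0, -1.4, -1.6]
grip_width: 0.417
```

Run:
```python
from workcell import *
from h import *
o=get_obs();print(o["time_s"],o["tcp_pos"].round(4),o["tcp_rot"].round(4),o["ft_force"].round(1),o["grip_width"]);tgt(o,.433,0,.216,40)
```

```text
4.5 [0.4429 0.1891 0.2139] [-3.1367e+00  9.0000e-04  1.2778e+00] [ 1.  -1.4 -1.6] 0.41726720324556893
offset [-0.1838  0.0451 -0.0021] rotvec [-0.26  0.13 33.21]
```

Request:
send_rows(motion=[{"angular": [0,0,7],"offset": [-0.038,0.009,0],"fingers": 0.3},{"angular": [0,0,14],"offset": [-0.08,0.02,0],"fingers": 0.3},{"angular": [0,0,22],"offset": [-0.12,0.03,0],"fingers": 0.3},{"angular": [0,0,29],"offset": [-0.155,0.039,0],"fingers": 0.3},{"angular": [0,0,33],"offset": [-0.184,0.045,0],"fingers": 0.3}])

```text
time_s: 5.0
tcp_pos: [0.434, -0.0025, 0.2142]
tcp_rot: [-3.138, 0.002, 0.697]
ft_force: [0.6, -0.1, -2.5]
grip_width: 0.416
```

Request:
send_rows(motion=[{"angular": [0,0,0],"offset": [0,0,0.02],"fingers": 0.3},{"angular": [0,0,0],"offset": [0,0,0.04],"fingers": 0.3},{"angular": [0,0,0],"offset": [0,0,0.06],"fingers": 0.3},{"angular": [0,0,0],"offset": [0,0,0.06],"fingers": 0.3},{"angular": [0,0,0],"offset": [0,0,0.06],"fingers": 0.3}])

```text
time_s: 5.5
tcp_pos: [0.4344, -0.0005, 0.155]
tcp_rot: [-3.138, 0.002, 0.702]
ft_force: [0.6, 0.2, -2.8]
grip_width: 0.413
```

Run:
```python
from workcell import *
from h import *
o=get_obs();print(o["time_s"],o["tcp_pos"].round(4),o["tcp_rot"].round(4),o["ft_force"].round(1),o["grip_width"]);tgt(o,.433,0,.116-.046,40)
p,d=camera("scene");cv2.imwrite("pics/s5.png",cv2.resize(p[80:270,200:420],None,fx=3.6,fy=3.1,interpolation=cv2.INTER_CUBIC))
```

```text
5.5 [ 0.4344 -0.0005  0.155 ] [-3.1382e+00  1.8000e-03  7.0220e-01] [ 0.6  0.2 -2.8] 0.4133688746593937
offset [-0.0006 -0.001   0.085 ] rotvec [-0.19  0.1   0.24]
```

View pics/s5.png

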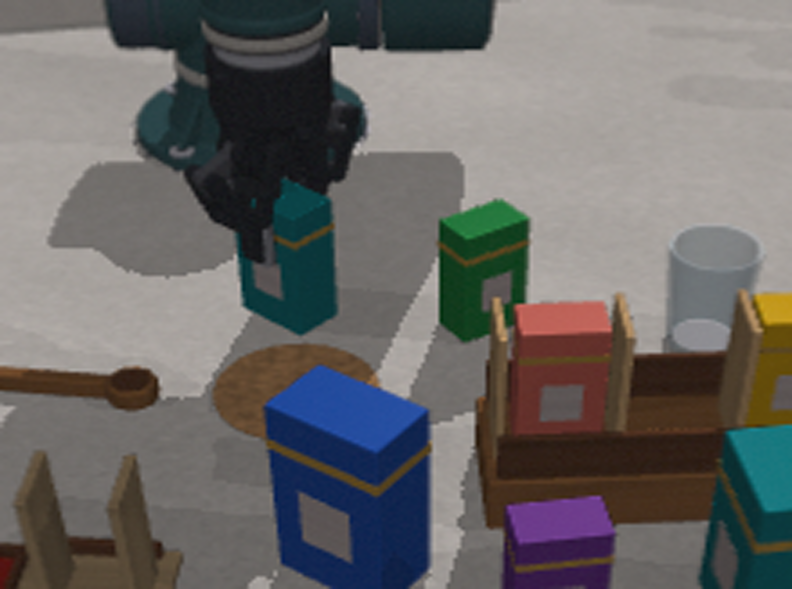

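Request:
send_rows(motion=[{"angular": [0,0,0],"offset": [0,0,0.02],"fingers": 0.3},{"angular": [-0.2,0.1,0],"offset": [0,0,0.042],"fingers": 0.3},{"angular": [-0.2,0.1,0],"offset": [0,0,0.062],"fingers": 0.3},{"angular": [-0.2,0.1,0],"offset": [0,0,0.073],"fingers": 0.3},{"angular": [-0.2,0.1,0],"offset": [0,0,0.077],"fingers": 0.3}])

```text
time_s: 6.05
tcp_pos: [0.4351, -0.0005, 0.0788]
tcp_rot: [3.14, -0.001, 0.702]
ft_force: [-0.2, 0.4, -1.5]
grip_width: 0.417
```

Request:
send_rows(motion=[{"angular": [0,0,0],"offset": [0,0,0.002],"fingers": 0.3},{"angular": [0,0,0],"offset": [0,0,0.004],"fingers": 0.3},{"angular": [0,0,0],"offset": [0,0,0.006],"fingers": 0.3},{"angular": [0,0,0],"offset": [0,0,0.007],"fingers": 0.3},{"angular": [0,0,0],"offset": [0,0,0.007],"fingers": 0.3}])

```text
time_s: 6.55
tcp_pos: [0.4354, -0.0006, 0.0724]
tcp_rot: [3.139, -0.002, 0.702]
ft_force: [0.6, -0.5, -1.8]
grip_width: 0.411
```

Run:
```python
from workcell import *
from h import *
o=get_obs();print(o["time_s"],o["tcp_pos"].round(4),o["tcp_rot"].round(4),o["ft_force"].round(1),o["grip_width"])
```

```text
6.55 [ 0.4354 -0.0006  0.0724] [ 3.139e+00 -2.200e-03  7.022e-01] [ 0.6 -0.5 -1.8] 0.4108751294178692
```

Request:
send_rows(motion=[{"angular": [0,0,0],"offset": [0,0,0.001],"fingers": 0.3},{"angular": [0,0,0],"offset": [0,0,0.0015],"fingers": 0.3},{"angular": [0,0,0],"offset": [0,0,0.002],"fingers": 0.3},{"angular": [0,0,0],"offset": [0,0,0.002],"fingers": 0.3}])

```text
time_s: 6.95
tcp_pos: [0.4353, -0.0006, 0.0705]
tcp_rot: [3.139, -0.002, 0.702]
ft_force: [-1.5, 0.1, 0.0]
grip_width: 0.419
```

Request:
send_rows(motion=[{"angular": [0,0,0],"offset": [0,0,0.0007],"fingers": 0.3},{"angular": [0,0,0],"offset": [0,0,0.0007],"fingers": 0.45},{"angular": [0,0,0],"offset": [0,0,0.0007],"fingers": 0.6},{"angular": [0,0,0],"offset": [0,0,0.0007],"fingers": 0.85},{"angular": [0,0,0],"offset": [0,0,0.0007],"fingers": 1}])

```text
time_s: 7.45
tcp_pos: [0.4353, -0.0006, 0.0694]
tcp_rot: [3.139, -0.002, 0.702]
ft_force: [-0.1, 0.2, 0.8]
grip_width: 0.915
```

Request:
send_rows(motion=[{"angular": [0,0,0],"offset": [0,0,0],"fingers": 1},{"angular": [0,0,0],"offset": [0,0,0],"fingers": 1},{"angular": [0,0,0],"offset": [0,0,-0.03],"fingers": 1},{"angular": [0,0,0],"offset": [0,0,-0.07],"fingers": 1},{"angular": [0,0,0],"offset": [0,0,-0.11],"fingers": 1}])

```text
time_s: 7.95
tcp_pos: [0.4343, -0.0005, 0.1801]
tcp_rot: [3.14, -0.001, 0.702]
ft_force: [1.9, -0.0, 1.2]
grip_width: 0.998
```

Run:
```python
from workcell import *
from h import *
o=get_obs();print(o["time_s"],o["tcp_pos"].round(4),o["tcp_rot"].round(4),o["ft_force"].round(1),o["grip_width"])
p,d=camera("scene");cv2.imwrite("pics/s6.png",cv2.resize(p[80:270,200:420],None,fx=3.6,fy=3.1,interpolation=cv2.INTER_CUBIC))
```

```text
7.95 [ 0.4343 -0.0005  0.1801] [ 3.1405e+00 -9.0000e-04  7.0220e-01] [ 1.9 -0.   1.2] 0.9976319932120714
```

View pics/s6.png

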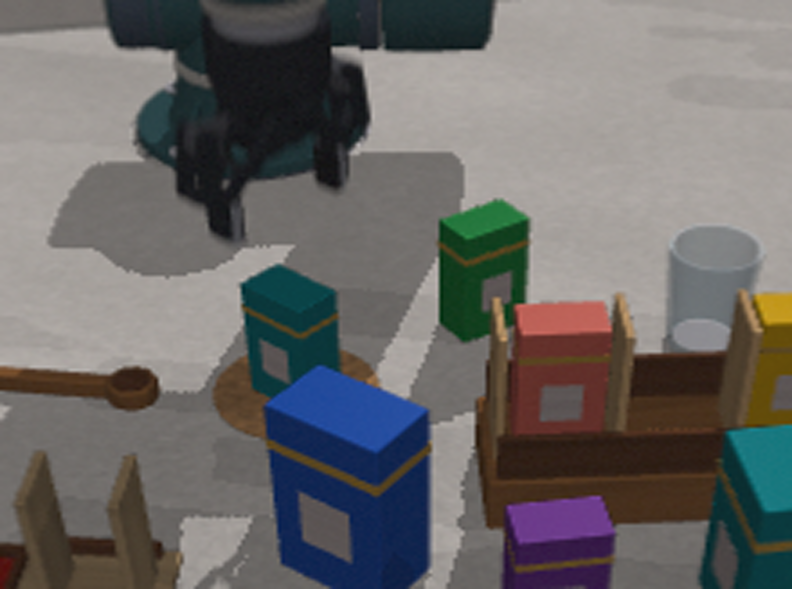

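Request:
send_rows(motion=[{"angular": [0,0,-8.5],"offset": [0,0,-0.01],"fingers": 1},{"angular": [0,0,-17],"offset": [0,0,-0.02],"fingers": 1},{"angular": [0,0,-25.5],"offset": [0,0,-0.03],"fingers": 1},{"angular": [0,0,-34],"offset": [0,0,-0.04],"fingers": 1},{"angular": [0,0,-42.5],"offset": [0,0,-0.04],"fingers": 1}])

```text
time_s: 8.5
tcp_pos: [0.4356, -0.0006, 0.221]
tcp_rot: [3.135, 0.0, 1.45]
ft_force: [0.3, -0.0, 1.0]
grip_width: 0.998
```

Request:
send_rows(motion=[{"angular": [0,0,-8.5],"offset": [0,0,0],"fingers": 1},{"angular": [0,0,-17],"offset": [0,0,0],"fingers": 1},{"angular": [0,0,-25.5],"offset": [0,0,0],"fingers": 1},{"angular": [0,0,-34],"offset": [0,0,0],"fingers": 1},{"angular": [0,0,-42.5],"offset": [0,0,0],"fingers": 1}])

```text
time_s: 9.0
tcp_pos: [0.4348, -0.0005, 0.2192]
tcp_rot: [3.139, 0.002, 2.192]
ft_force: [-0.4, -0.6, 0.2]
grip_width: 1.001
```

Request:
send_rows(motion=[{"angular": [0,0,-5],"offset": [0,0,0],"fingers": 1},{"angular": [0,0,-5],"offset": [0,0,0],"fingers": 1},{"angular": [0,0,-5],"offset": [0,0,0],"fingers": 1},{"angular": [0,0,-5],"offset": [0,0,0],"fingers": 1},{"angular": [0,0,-5],"offset": [0,0,0],"fingers": 1}])

```text
time_s: 9.5
tcp_pos: [0.4348, -0.0005, 0.2194]
tcp_rot: [3.14, 0.002, 2.272]
ft_force: [-1.1, -0.7, 0.4]
grip_width: 0.999
```

Run:
```python
from workcell import *
from h import *
import pickle
o=get_obs(); print(o["time_s"],o["tcp_pos"].round(4),o["tcp_rot"].round(4),o["qvel"].round(3))
p,d=camera("wrist");pickle.dump((o,p,d),open("w4.pkl","wb"));cv2.imwrite("pics/w4.png",p)
```

```text
9.5 [ 0.4348 -0.0005  0.2194] [3.1396e+00 2.3000e-03 2.2722e+00] [-0.002  0.    -0.001  0.    -0.002 -0.003]
```

View pics/w4.png

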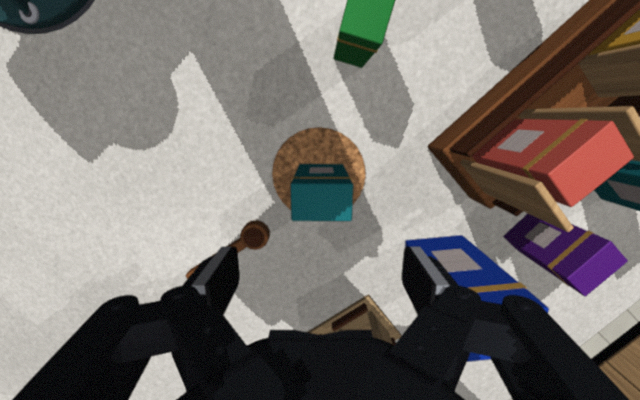

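Run:
```python
from workcell import *
from h import *
import pickle
o,p,d=pickle.load(open("w4.pkl","rb"))
cv2.imwrite("pics/w4c.png",cv2.resize(p[150:235,270:375],None,fx=6,fy=6,interpolation=cv2.INTER_CUBIC))
```

```text
(no output)
```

View pics/w4c.png

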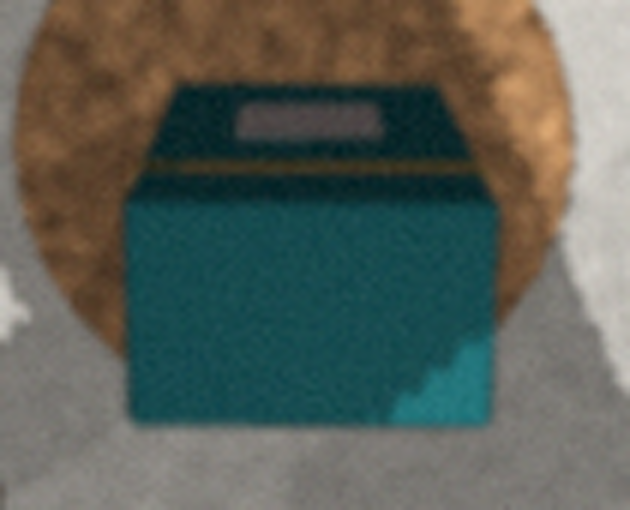

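Run:
```python
from workcell import *
from h import *
import pickle
o,p,d=pickle.load(open("w4.pkl","rb"));m=camera_model("wrist")
uv=(np.array([(127,203),(497,204),(493,424),(132,424)],float)+.5)/6-.5+np.array((270,150))
P=onz(m,uv,.114,o);c=P.mean(0);print(P[:,:2].round(4).tolist(),c.round(4));print(np.linalg.norm(np.diff(P[[0,1,2,3,0]],axis=0),axis=1).round(4))
e=P[1]-P[0]+P[2]-P[3];print('narrow-end axis deg',np.degrees(np.arctan2(e[1],e[0])),'tool y',np.degrees(o["tcp_rot"][2])-90)
tgt(o,c[0],c[1],.08,np.degrees(o["tcp_rot"][2]))
```

```text
[[0.4049, -0.006], [0.4465, 0.0289], [0.4692, 0.0029], [0.427, -0.0326]] [ 0.4369 -0.0017  0.114 ]
[0.0544 0.0345 0.0552 0.0346]
narrow-end axis deg 40.0597748563488 tool y 40.18648878338283
offset [-0.0019  0.0006  0.1394] rotvec [0.11 0.13 0.  ]
```

Request:
send_rows(motion=[{"angular": [0,0,0],"offset": [-0.001,0.0005,0.03],"fingers": 1},{"angular": [0,0,0],"offset": [-0.001,0.0005,0.07],"fingers": 1},{"angular": [0,0,0],"offset": [-0.001,0.0005,0.105],"fingers": 1},{"angular": [0,0,0],"offset": [-0.001,0.0005,0.13],"fingers": 1},{"angular": [0,0,0],"offset": [-0.001,0.0005,0.146],"fingers": 1}])

```text
time_s: 10.05
tcp_pos: [0.4347, -0.0008, 0.0709]
tcp_rot: [-3.141, -0.001, 2.273]
ft_force: [0.3, -0.1, -0.3]
grip_width: 1.0
```

Request:
send_rows(motion=[{"angular": [0,0,0],"offset": [0,0,0],"fingers": 1},{"angular": [0,0,0],"offset": [0,0,0],"fingers": 0.85},{"angular": [0,0,0],"offset": [0,0,0],"fingers": 0.7},{"angular": [0,0,0],"offset": [0,0,0],"fingers": 0.55},{"angular": [0,0,0],"offset": [0,0,0],"fingers": 0.55}])

```text
time_s: 10.55
tcp_pos: [0.4375, -0.0013, 0.0752]
tcp_rot: [3.137, 0.005, 2.273]
ft_force: [0.4, -0.6, 4.4]
grip_width: 0.653
```

Request:
send_rows(motion=[{"angular": [0,0,0],"offset": [0,0,0],"fingers": 0.5},{"angular": [0,0,0],"offset": [0,0,0],"fingers": 0.5},{"angular": [0,0,0],"offset": [0,0,0],"fingers": 0.5}])

```text
time_s: 10.85
tcp_pos: [0.4375, -0.0013, 0.0753]
tcp_rot: [3.137, 0.005, 2.273]
ft_force: [-0.3, -0.4, 5.9]
grip_width: 0.645
```

Run:
```python
from workcell import *
from h import *
import pickle
o=get_obs(); print(o["time_s"],o["tcp_pos"].round(4),o["tcp_rot"].round(4),o["grip_width"])
p,d=camera("wrist");cv2.imwrite("pics/w5.png",p)
p,d=camera("scene");cv2.imwrite("pics/s7.png",cv2.resize(p[80:270,200:420],None,fx=3.6,fy=3.1,interpolation=cv2.INTER_CUBIC))
```

```text
10.85 [ 0.4375 -0.0013  0.0753] [3.1374 0.0051 2.2729] 0.6445398509543008
```

View pics/w5.png

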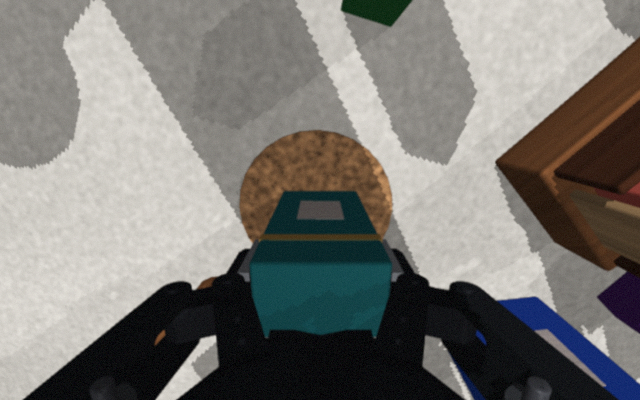

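View pics/s7.png

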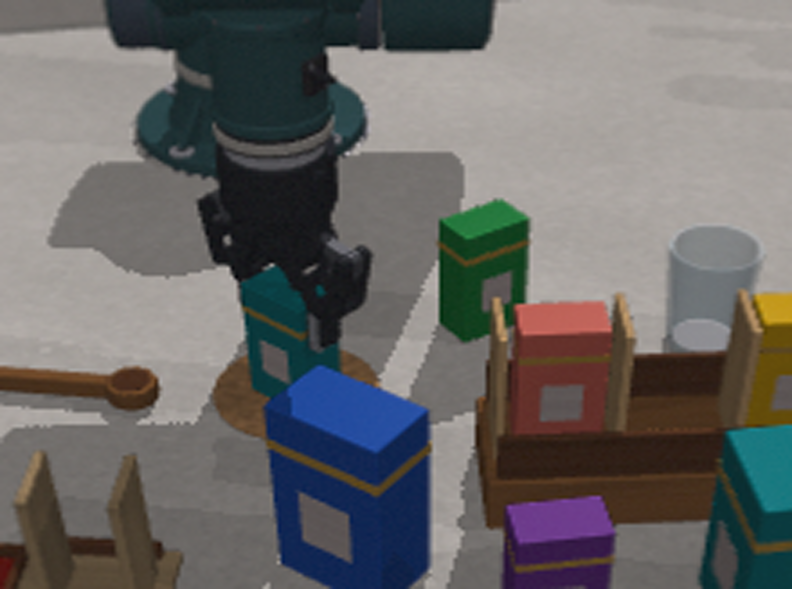

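Run:
```python
from workcell import *
from h import *
m=camera_model("top");d=np.load("top0.npy");C=cloud(m,d)
M=(C[...,2]>.1)&(abs(C[...,0]-.6)<.1)&(abs(C[...,1])<.09)
print(np.nanmax(C[M],0),np.nanmin(C[M],0))
M=(C[...,2]>.115)&(C[...,2]<.14)&(C[...,0]>.55)&(C[...,0]<.72)&(C[...,1]<-.09)&(C[...,1]>-.24)
P=C[M];L=P[:,1]>-.137+(P[:,0]-.639)*-.24
for Q in (P[L],P[~L]):
    r=cv2.minAreaRect(Q[:,:2].astype(np.float32));print(r,len(Q))
# tray outline by low points colour mask
o=get_obs();tgt(o,.47,-.13,.225,100)
```

```text
[0.67396899 0.06230074 0.16554779] [ 0.58357949 -0.02669234  0.10003028]
((0.6443781852722168, -0.1118331030011177), (0.007339532487094402, 0.0483892485499382), 76.4798812866211) 59
((0.6326616406440735, -0.1636112779378891), (0.007094345986843109, 0.04962489753961563), 77.0489273071289) 64
offset [-0.12   -0.0577 -0.1494] rotvec [ 0.31  0.22 30.23]
```

Request:
send_rows(motion=[{"angular": [0,0,0],"offset": [0,0,-0.012],"fingers": 0.5},{"angular": [0,0,0],"offset": [0,0,-0.04],"fingers": 0.5},{"angular": [0,0,0],"offset": [0,0,-0.08],"fingers": 0.5},{"angular": [0,0,0],"offset": [0,0,-0.12],"fingers": 0.5},{"angular": [0,0,0],"offset": [0,0,-0.15],"fingers": 0.5}])

```text
time_s: 11.45
tcp_pos: [0.4359, -0.0008, 0.2262]
tcp_rot: [3.138, 0.004, 2.273]
ft_force: [1.1, -0.2, -3.1]
grip_width: 0.653
```

Run:
```python
from workcell import *
from h import *
o=get_obs();print(o["time_s"],o["tcp_pos"].round(4),o["tcp_rot"].round(4),o["grip_width"],o["ft_force"]);tgt(o,.47,-.13,.225,100)
```

```text
11.45 [ 0.4359 -0.0008  0.2262] [3.138  0.0036 2.2731] 0.6532887841918568 [ 1.06278631 -0.22375955 -3.12140148]
offset [-0.1206 -0.0574  0.0014] rotvec [ 0.25  0.15 30.24]
```

Request:
send_rows(motion=[{"angular": [0,0,5],"offset": [-0.02,-0.01,0],"fingers": 0.5},{"angular": [0,0,12],"offset": [-0.05,-0.024,0],"fingers": 0.5},{"angular": [0,0,19],"offset": [-0.08,-0.038,0],"fingers": 0.5},{"angular": [0,0,26],"offset": [-0.104,-0.05,0],"fingers": 0.5},{"angular": [0.2,0.2,30],"offset": [-0.12,-0.057,0],"fingers": 0.5}])

```text
time_s: 11.95
tcp_pos: [0.4695, -0.1309, 0.2233]
tcp_rot: [-3.139, -0.002, 1.744]
ft_force: [-0.8, -0.1, -2.2]
grip_width: 0.651
```

Run:
```python
from workcell import *
from h import *
o=get_obs();print(o["time_s"],o["tcp_pos"].round(4),o["tcp_rot"].round(4),o["grip_width"],o["ft_force"]);tgt(o,.6385,-.1377,.225,76.6)
```

```text
11.95 [ 0.4695 -0.1309  0.2233] [-3.1389e+00 -1.9000e-03  1.7442e+00] 0.6509531032480719 [-0.76949899 -0.05826135 -2.22516744]
offset [-0.0358  0.1653 -0.0022] rotvec [-0.17 -0.07 23.33]
```

Request:
send_rows(motion=[{"angular": [0,0,4],"offset": [-0.005,0.025,-0.002],"fingers": 0.5},{"angular": [0,0,9],"offset": [-0.014,0.065,-0.002],"fingers": 0.5},{"angular": [0,0,15],"offset": [-0.024,0.11,-0.002],"fingers": 0.5},{"angular": [0,0,20],"offset": [-0.031,0.145,-0.002],"fingers": 0.5},{"angular": [0,0,23.3],"offset": [-0.036,0.165,-0.002],"fingers": 0.5}])

```text
time_s: 12.45
tcp_pos: [0.6404, -0.135, 0.2238]
tcp_rot: [-3.138, -0.002, 1.341]
ft_force: [0.4, 0.3, -2.6]
grip_width: 0.65
```

Request:
send_rows(motion=[{"angular": [0,0,0],"offset": [0,0,0],"fingers": 0.5},{"angular": [0,0,0],"offset": [0,0,0],"fingers": 0.5},{"angular": [0,0,0],"offset": [0,0,0],"fingers": 0.5},{"angular": [0,0,0],"offset": [0,0,0],"fingers": 0.5}])

```text
time_s: 12.85
tcp_pos: [0.6377, -0.1355, 0.226]
tcp_rot: [-3.14, -0.001, 1.343]
ft_force: [-0.4, -0.5, -2.5]
grip_width: 0.65
```

Run:
```python
from workcell import *
from h import *
import pickle
o=get_obs();print(o["time_s"],o["tcp_pos"].round(4),o["tcp_rot"].round(4),o["grip_width"],o["ft_force"]);tgt(o,.6385,-.1377,.225,76.6)
p,d=camera("wrist");pickle.dump((o,p,d),open("w6.pkl","wb"));cv2.imwrite("pics/w6.png",p)
p,d=camera("scene");cv2.imwrite("pics/s8.png",cv2.resize(p[80:300,110:330],None,fx=3.6,fy=2.7,interpolation=cv2.INTER_CUBIC))
p,d=camera("top");pickle.dump((o,p,d),open("t6.pkl","wb"));cv2.imwrite("pics/t6.png",cv2.resize(p[135:225,350:490],None,fx=5.5,fy=5.5,interpolation=cv2.INTER_CUBIC))
```

```text
12.85 [ 0.6377 -0.1355  0.226 ] [-3.1400e+00 -7.0000e-04  1.3428e+00] 0.6496560285514884 [-0.3505253  -0.47861425 -2.51817173]
offset [-0.002   0.0013  0.001 ] rotvec [-0.09 -0.04  0.33]
```

View pics/w6.png

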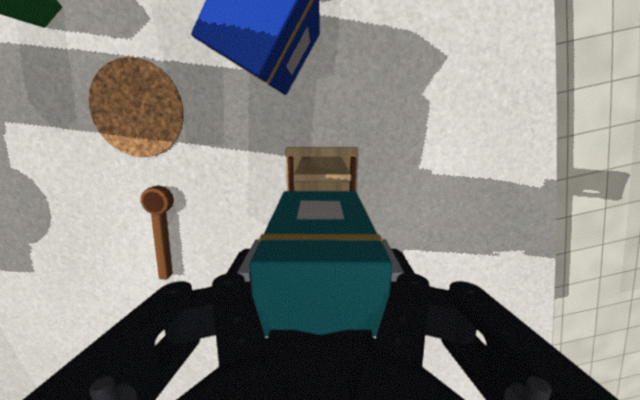

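View pics/s8.png

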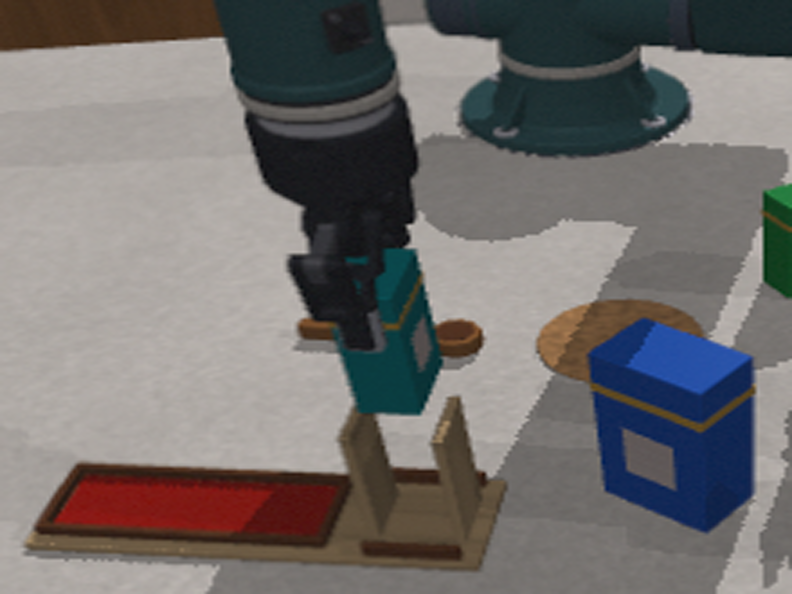

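View pics/t6.png

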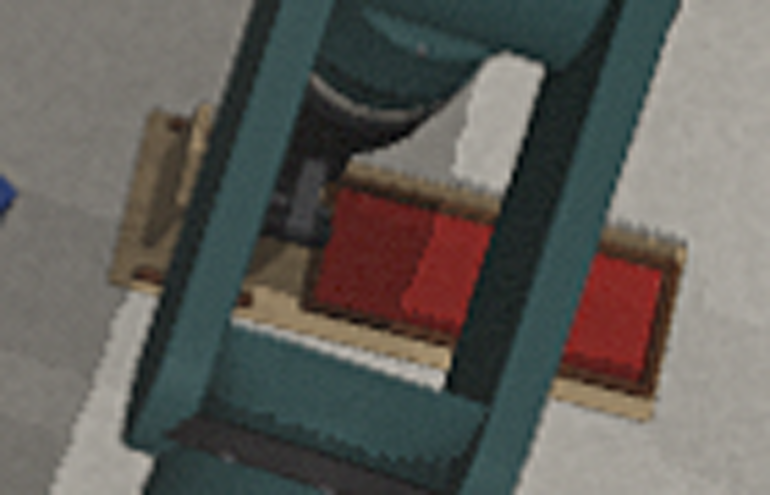

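Run:
```python
import pickle,cv2
o,p,d=pickle.load(open("w6.pkl","rb"))
cv2.imwrite("pics/w6c.png",cv2.resize(p[140:215,270:375],None,fx=7,fy=7,interpolation=cv2.INTER_CUBIC))
```

```text
(no output)
```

View pics/w6c.png

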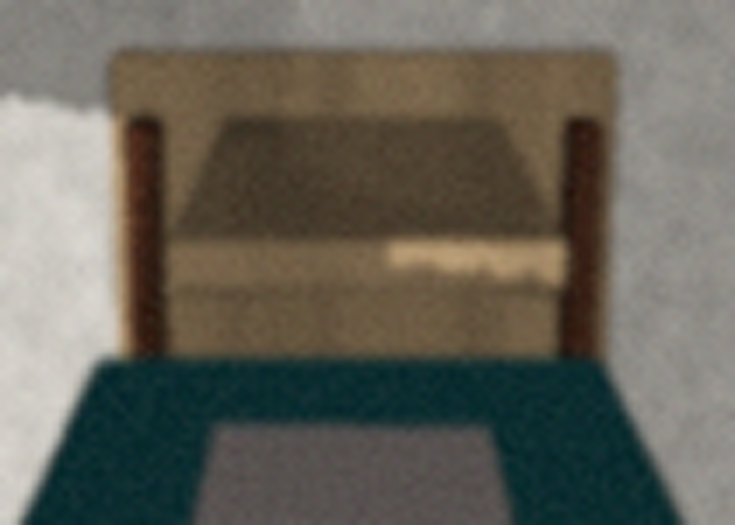

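Run:
```python
from workcell import *
from h import *
import pickle
o,p,d=pickle.load(open("w6.pkl","rb"));m=camera_model("wrist")
def q(n,pts,z):
    uv=(np.array(pts,float)+.5)/7-.5+np.array((270,140));P=onz(m,uv,z,o);c=P.mean(0);e=P[1]-P[0]
    print(n,P[:,:2].round(4).tolist(),c.round(4),'len',np.linalg.norm(e).round(4),'ang',np.degrees(np.arctan2(e[1],e[0])).round(2));return c
y=np.array([np.sin(np.radians(13.4)),np.cos(np.radians(13.4)),0])
b=q('base',[(110,52),(613,52)],.008)
co=q('cheek outer',[(178,240),(566,240)],.126); print('slot from outer',(co-y*.030).round(4))
ci=q('cheek inner',[(167,288),(568,288)],.126); print('slot from inner',(ci-y*.023).round(4))
cb=q('carton bottom',[(103,360),(605,360)],.1547); print('carton ctr',(cb-y*.018).round(4))
print(o["tcp_pos"])
```

```text
base [[0.6036, -0.0905], [0.6911, -0.1108]] [ 0.6473 -0.1007  0.008 ] len 0.0898 ang -13.06
cheek outer [[0.6227, -0.1065], [0.6688, -0.1171]] [ 0.6457 -0.1118  0.126 ] len 0.0473 ang -13.06
slot from outer [ 0.6388 -0.141   0.126 ]
cheek inner [[0.6199, -0.1119], [0.6678, -0.1231]] [ 0.6439 -0.1175  0.126 ] len 0.0492 ang -13.06
slot from inner [ 0.6385 -0.1399  0.126 ]
carton bottom [[0.6152, -0.1126], [0.6685, -0.125]] [ 0.6419 -0.1188  0.1547] len 0.0547 ang -13.06
carton ctr [ 0.6377 -0.1363  0.1547]
[ 0.63768351 -0.13547512  0.22600028]
```

Request:
send_rows(motion=[{"angular": [0,0,0.2],"offset": [-0.003,0.002,0.005],"fingers": 0.5},{"angular": [0,0,0.2],"offset": [-0.0033,0.0018,0.013],"fingers": 0.5},{"angular": [0,0,0.2],"offset": [-0.0033,0.0018,0.018],"fingers": 0.5},{"angular": [0,0,0.2],"offset": [-0.0033,0.0018,0.018],"fingers": 0.5},{"angular": [0,0,0.2],"offset": [-0.0033,0.0018,0.018],"fingers": 0.5}])

```text
time_s: 13.5
tcp_pos: [0.6393, -0.139, 0.2067]
tcp_rot: [-3.139, -0.001, 1.339]
ft_force: [1.1, 0.6, -2.5]
grip_width: 0.648
```

Run:
```python
from workcell import *
from h import *
import pickle
o=get_obs();print(o["time_s"],o["tcp_pos"].round(4),o["tcp_rot"].round(4),o["grip_width"],o["ft_force"])
p,d=camera("wrist");pickle.dump((o,p,d),open("w7.pkl","wb"));cv2.imwrite("pics/w7c.png",cv2.resize(p[140:215,270:375],None,fx=7,fy=7,interpolation=cv2.INTER_CUBIC))
p,d=camera("scene");cv2.imwrite("pics/s9.png",cv2.resize(p[140:270,180:280],None,fx=5,fy=4.5,interpolation=cv2.INTER_CUBIC))
```

```text
13.5 [ 0.6393 -0.139   0.2067] [-3.1386e+00 -9.0000e-04  1.3393e+00] 0.6478564975516974 [ 1.12115188  0.55348841 -2.53949764]
```

View pics/w7c.png

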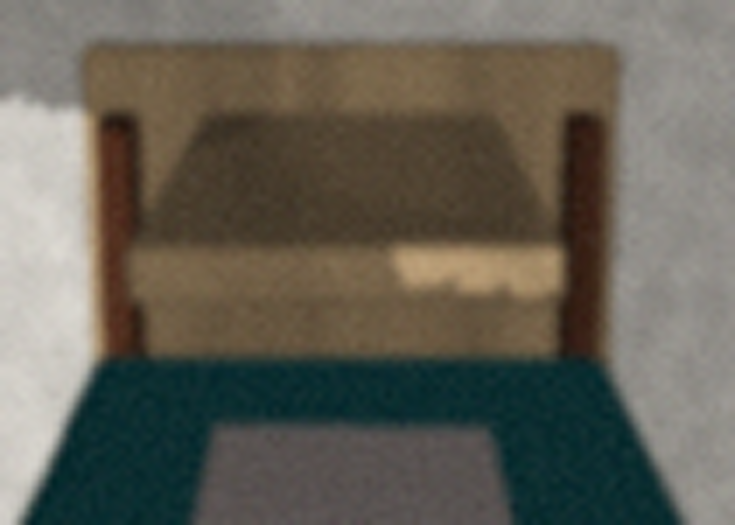

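View pics/s9.png

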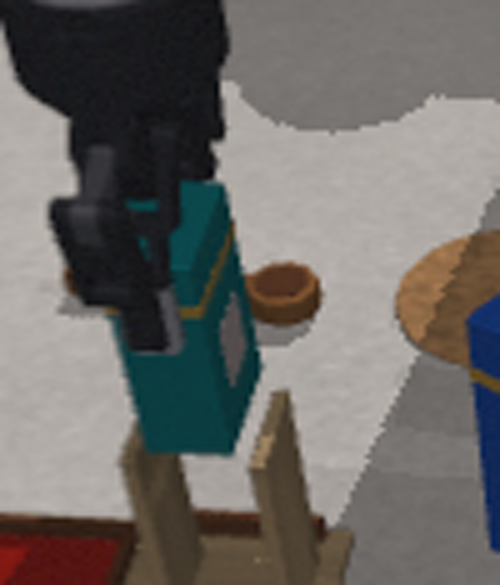

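Run:
```python
from workcell import *
from h import *
import pickle
o,p,d=pickle.load(open("w7.pkl","rb"));m=camera_model("wrist")
def q(n,pts,z):
    uv=(np.array(pts,float)+.5)/7-.5+np.array((270,140));P=onz(m,uv,z,o);c=P.mean(0);e=P[1]-P[0]
    print(n,c.round(4),'len',np.linalg.norm(e).round(4),'ang',np.degrees(np.arctan2(e[1],e[0])).round(2));return c
y=np.array([np.sin(np.radians(13.4)),np.cos(np.radians(13.4)),0])
b=q('base',[(84,46),(616,46)],.008)
co=q('cheek outer',[(134,243),(566,243)],.126); print('slot from outer',(co-y*.030).round(4))
ci=q('cheek inner',[(131,298),(563,298)],.126); print('slot from inner',(ci-y*.023).round(4))
cb=q('carton bottom',[(103,360),(605,360)],.1354); print('carton ctr',(cb-y*.018).round(4))
```

```text
base [ 0.6476 -0.1009  0.008 ] len 0.0897 ang -13.26
cheek outer [ 0.6456 -0.1114  0.126 ] len 0.0484 ang -13.25
slot from outer [ 0.6386 -0.1406  0.126 ]
cheek inner [ 0.6438 -0.1175  0.126 ] len 0.0488 ang -13.24
slot from inner [ 0.6385 -0.1398  0.126 ]
carton bottom [ 0.6435 -0.1223  0.1354] len 0.0547 ang -13.24
carton ctr [ 0.6393 -0.1398  0.1354]
```

Request:
send_rows(motion=[{"angular": [0,0,0],"offset": [0,-0.0007,0.012],"fingers": 0.5},{"angular": [0,0,0],"offset": [0,-0.0007,0.025],"fingers": 0.5},{"angular": [0,0,0],"offset": [0,-0.0007,0.04],"fingers": 0.5},{"angular": [0,0,0],"offset": [0,-0.0007,0.05],"fingers": 0.5}])

```text
time_s: 14.0
tcp_pos: [0.6377, -0.1385, 0.1542]
tcp_rot: [-3.136, -0.001, 1.339]
ft_force: [-0.5, 0.6, -2.5]
grip_width: 0.649
```

Request:
send_rows(motion=[{"angular": [0,0,0],"offset": [0,0,0.015],"fingers": 0.5},{"angular": [0,0,0],"offset": [0,0,0.032],"fingers": 0.5},{"angular": [0,0,0],"offset": [0,0,0.05],"fingers": 0.5},{"angular": [0,0,0],"offset": [0,0,0.062],"fingers": 0.5},{"angular": [0,0,0],"offset": [0,0,0.069],"fingers": 0.5}])

```text
time_s: 14.5
tcp_pos: [0.6378, -0.1385, 0.0861]
tcp_rot: [-3.137, -0.001, 1.339]
ft_force: [0.0, 0.4, -1.8]
grip_width: 0.649
```

Request:
send_rows(motion=[{"angular": [0,0,0],"offset": [0,0,0.001],"fingers": 0.5},{"angular": [0,0,0],"offset": [0,0,0.002],"fingers": 0.5},{"angular": [0,0,0],"offset": [0,0,0.003],"fingers": 0.5},{"angular": [0,0,0],"offset": [0,0,0.004],"fingers": 0.5},{"angular": [0,0,0],"offset": [0,0,0.005],"fingers": 0.5}])

```text
time_s: 15.0
tcp_pos: [0.639, -0.1389, 0.0841]
tcp_rot: [-3.141, -0.001, 1.339]
ft_force: [-0.2, 1.0, -2.4]
grip_width: 0.648
```

Run:
```python
from workcell import *
from h import *
import pickle
o=get_obs();print(o["time_s"],o["tcp_pos"].round(4),o["tcp_rot"].round(4),o["grip_width"],o["ft_force"],o["wrist_torque"])
p,d=camera("scene");cv2.imwrite("pics/s10.png",cv2.resize(p[160:290,180:280],None,fx=5,fy=4.5,interpolation=cv2.INTER_CUBIC))
```

```text
15.0 [ 0.639  -0.1389  0.0841] [-3.1411e+00 -7.0000e-04  1.3393e+00] 0.6477398411609419 [-0.24747397  1.00786472 -2.3916309 ] [-0.02434019  0.07018205  0.0118376 ]
```

View pics/s10.png

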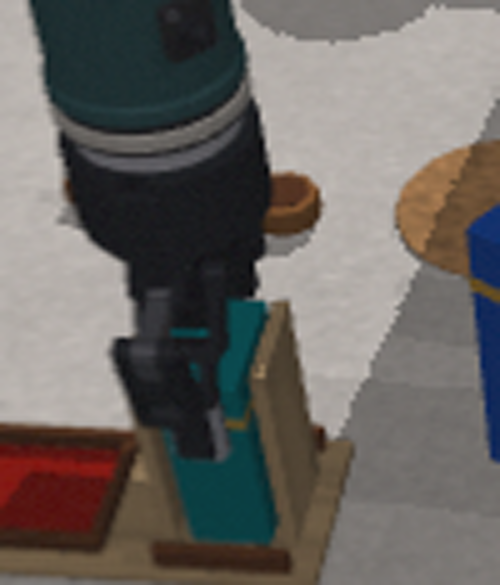

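Request:
send_rows(motion=[{"angular": [0,0,0],"offset": [0,0,0.001],"fingers": 0.5},{"angular": [0,0,0],"offset": [0,0,0.002],"fingers": 0.5},{"angular": [0,0,0],"offset": [0,0,0.003],"fingers": 0.5},{"angular": [0,0,0],"offset": [0,0,0.004],"fingers": 0.5},{"angular": [0,0,0],"offset": [0,0,0.004],"fingers": 0.5}])

```text
time_s: 15.55
tcp_pos: [0.6387, -0.1388, 0.0795]
tcp_rot: [-3.14, -0.001, 1.339]
ft_force: [0.4, 0.8, -1.5]
grip_width: 0.652
```

Request:
send_rows(motion=[{"angular": [0,0,0],"offset": [0,0,0.0007],"fingers": 0.5},{"angular": [0,0,0],"offset": [0,0,0.0014],"fingers": 0.5},{"angular": [0,0,0],"offset": [0,0,0.0014],"fingers": 0.5}])

```text
time_s: 15.85
tcp_pos: [0.6387, -0.1387, 0.0795]
tcp_rot: [-3.14, -0.001, 1.339]
ft_force: [-2.7, 1.1, 4.1]
grip_width: 0.646
```

Request:
send_rows(motion=[{"angular": [0,0,0],"offset": [0,0,-0.0005],"fingers": 0.67},{"angular": [0,0,0],"offset": [0,0,-0.0005],"fingers": 0.75},{"angular": [0,0,0],"offset": [0,0,-0.0005],"fingers": 0.9},{"angular": [0,0,0],"offset": [0,0,-0.0005],"fingers": 1},{"angular": [0,0,0],"offset": [0,0,-0.0005],"fingers": 1}])

```text
time_s: 16.35
tcp_pos: [0.6387, -0.1388, 0.0782]
tcp_rot: [-3.14, -0.001, 1.339]
ft_force: [-0.7, -0.5, -0.4]
grip_width: 1.0
```

Request:
send_rows(motion=[{"angular": [0,0,0],"offset": [0,0,0],"fingers": 1},{"angular": [0,0,0],"offset": [0,0,-0.015],"fingers": 1},{"angular": [0,0,0],"offset": [0,0,-0.05],"fingers": 1},{"angular": [0,0,0],"offset": [0,0,-0.09],"fingers": 1},{"angular": [0,0,0],"offset": [0,0,-0.13],"fingers": 1}])

```text
time_s: 16.85
tcp_pos: [0.6387, -0.1389, 0.2109]
tcp_rot: [-3.14, -0.001, 1.339]
ft_force: [0.8, -0.3, 0.2]
grip_width: 1.002
```

Run:
```python
from workcell import *
from h import *
import pickle
camera("top");camera("top")
o=get_obs();print(o["time_s"],o["tcp_pos"].round(4),o["tcp_rot"].round(4),o["grip_width"],o["ft_force"])
p,d=camera("wrist");pickle.dump((o,p,d),open("w8.pkl","wb"));cv2.imwrite("pics/w8.png",p)
p,d=camera("scene");cv2.imwrite("pics/s11.png",cv2.resize(p[160:300,110:280],None,fx=4.5,fy=4,interpolation=cv2.INTER_CUBIC))
tgt(o,.406,-.1615,.20,73.8)
```

```text
16.95 [ 0.6421 -0.1399  0.2191] [3.1266e+00 4.0000e-04 1.3393e+00] 1.0004155351364383 [-0.3482539  -0.21961207  0.8315255 ]
offset [-0.0752 -0.2251  0.0157] rotvec [0.86 0.   2.94]
```

View pics/w8.png

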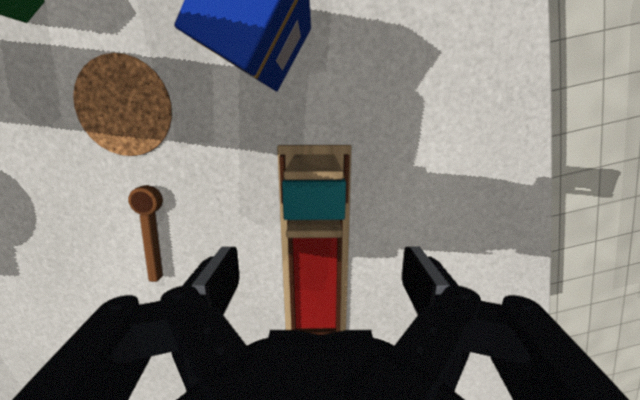

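View pics/s11.png

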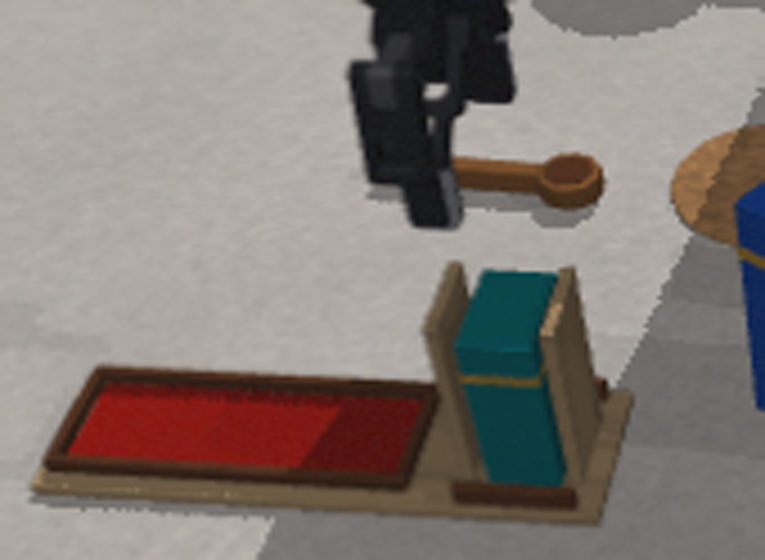

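Request:
send_rows(motion=[{"angular": [0,0,0.5],"offset": [-0.015,-0.045,0],"fingers": 1},{"angular": [0,0,1],"offset": [-0.031,-0.092,0.005],"fingers": 1},{"angular": [0,0,2],"offset": [-0.047,-0.138,0.01],"fingers": 1},{"angular": [0,0,3],"offset": [-0.063,-0.184,0.02],"fingers": 1},{"angular": [0,0,3],"offset": [-0.0754,-0.221,0.03],"fingers": 1}])

```text
time_s: 17.55
tcp_pos: [0.4032, -0.161, 0.1767]
tcp_rot: [-3.136, -0.001, 1.287]
ft_force: [-0.5, -0.1, -0.1]
grip_width: 1.0
```

Request:
send_rows(motion=[{"angular": [0,0,0],"offset": [0,0,0],"fingers": 1},{"angular": [0,0,0],"offset": [0,0,0],"fingers": 1},{"angular": [0,0,0],"offset": [0,0,0],"fingers": 1},{"angular": [0,0,0],"offset": [0,0,0],"fingers": 1},{"angular": [0,0,0],"offset": [0,0,0],"fingers": 1}])

```text
time_s: 18.05
tcp_pos: [0.4076, -0.1617, 0.1792]
tcp_rot: [-3.14, -0.001, 1.288]
ft_force: [0.3, -0.0, -0.4]
grip_width: 1.001
```

Run:
```python
from workcell import *
from h import *
import pickle
o=get_obs();print(o["time_s"],o["tcp_pos"].round(4),o["tcp_rot"].round(4),o["grip_width"],o["ft_force"])
p,d=camera("wrist");pickle.dump((o,p,d),open("w9.pkl","wb"));cv2.imwrite("pics/w9.png",p)
p,d=camera("top");pickle.dump((o,p,d),open("t9.pkl","wb"));cv2.imwrite("pics/t9.png",cv2.resize(p[135:280,340:490],None,fx=4,fy=4,interpolation=cv2.INTER_CUBIC))
```

```text
18.05 [ 0.4076 -0.1617  0.1792] [-3.1403e+00 -6.0000e-04  1.2878e+00] 1.0007745216839015 [ 0.2906118  -0.03151793 -0.3799433 ]
```

View pics/w9.png

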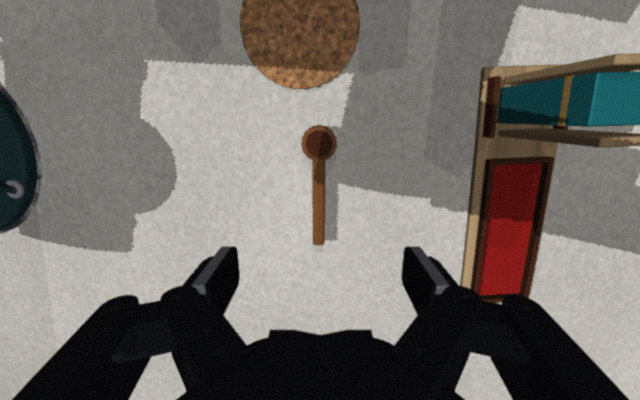

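View pics/t9.png

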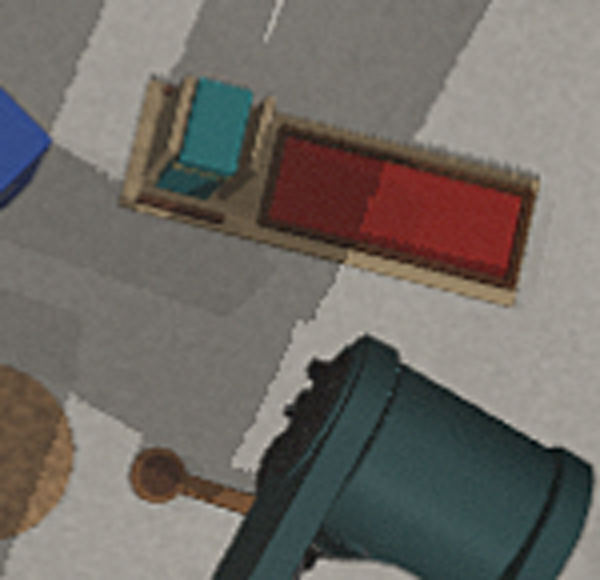

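Run:
```python
from workcell import *
from h import *
import pickle
o,p,d=pickle.load(open("w9.pkl","rb"));m=camera_model("wrist")
P=onz(m,[(319,141.5),(318.8,243.5)],.018,o);e=P[0]-P[1];print(P.round(4),np.linalg.norm(e),np.degrees(np.arctan2(e[1],e[0])))
c=P[1]+e/np.linalg.norm(e)*.068;print('scoop c',c.round(4));ang=np.degrees(np.arctan2(e[1],e[0]))
tgt(o,c[0],c[1],.05,ang)
cv2.imwrite("pics/w9c.png",cv2.resize(p[60:310,440:640],None,fx=3,fy=2.4,interpolation=cv2.INTER_CUBIC))
cv2.imwrite("pics/w9s.png",cv2.resize(p[115:255,270:370],None,fx=4.2,fy=4.2,interpolation=cv2.INTER_CUBIC))
ty=np.array([np.sin(np.radians(13.3)),np.cos(np.radians(13.3))])
print('trough pred from slot (0.6385,-.139), 0.1455 along -y', np.array([.6385,-.139])-ty*.1455)
```

```text
[[ 0.4199 -0.1161  0.018 ]
 [ 0.3872 -0.2274  0.018 ]] 0.11610627308185396 73.60298464481941
scoop c [ 0.4064 -0.1622  0.018 ]
offset [-0.0009 -0.0008  0.1292] rotvec [-0.08 -0.03  0.18]
trough pred from slot (0.6385,-.139), 0.1455 along -y [ 0.60502776 -0.28059753]
```

View pics/w9s.png

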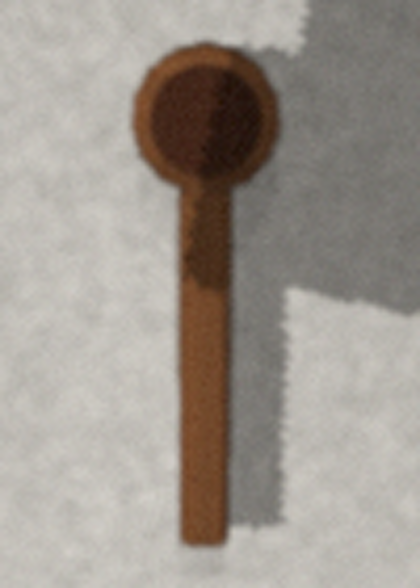

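View pics/w9c.png

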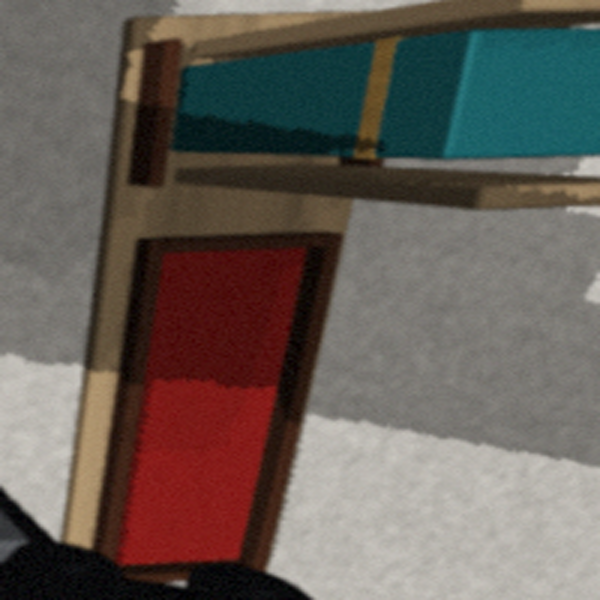

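Request:
send_rows(motion=[{"angular": [0,0,0],"offset": [0,0,0.03],"fingers": 0.7},{"angular": [0,0,0.2],"offset": [-0.001,-0.001,0.065],"fingers": 0.6},{"angular": [0,0,0.2],"offset": [-0.001,-0.001,0.1],"fingers": 0.6},{"angular": [0,0,0.2],"offset": [-0.001,-0.001,0.125],"fingers": 0.6},{"angular": [0,0,0.2],"offset": [-0.001,-0.001,0.14],"fingers": 0.6}])

```text
time_s: 18.65
tcp_pos: [0.4038, -0.1613, 0.0363]
tcp_rot: [-3.136, -0.002, 1.284]
ft_force: [0.9, -0.4, -0.7]
grip_width: 0.598
```

Request:
send_rows(motion=[{"angular": [0,0,0],"offset": [0,0,0.006],"fingers": 0.6},{"angular": [0,0,0],"offset": [0,0,0.012],"fingers": 0.6},{"angular": [0,0,0],"offset": [0,0,0.018],"fingers": 0.6},{"angular": [0,0,0],"offset": [0,0,0.022],"fingers": 0.6},{"angular": [0,0,0],"offset": [0,0,0.024],"fingers": 0.6}])

```text
time_s: 19.15
tcp_pos: [0.4052, -0.1622, 0.015]
tcp_rot: [-3.14, -0.001, 1.283]
ft_force: [-0.7, 0.1, 0.3]
grip_width: 0.599
```

Request:
send_rows(motion=[{"angular": [0,0,0],"offset": [0,0,0],"fingers": 0.6},{"angular": [0,0,0],"offset": [0,0,0],"fingers": 0.6},{"angular": [0,0,0],"offset": [0,0,0],"fingers": 0.6}])

```text
time_s: 19.45
tcp_pos: [0.4052, -0.1622, 0.0152]
tcp_rot: [-3.141, -0.0, 1.283]
ft_force: [-0.1, -0.2, -0.8]
grip_width: 0.599
```

Run:
```python
from workcell import *
from h import *
import pickle
o=get_obs();print(o["time_s"],o["tcp_pos"].round(4),o["tcp_rot"].round(4),o["grip_width"],o["ft_force"])
p,d=camera("wrist");cv2.imwrite("pics/w10.png",p)
tgt(o,.4064,-.1622,.014,73.7)
```

```text
19.45 [ 0.4052 -0.1622  0.0152] [-3.1406e+00 -5.0000e-04  1.2834e+00] 0.5988009794757827 [-0.06981569 -0.23456208 -0.84437966]
offset [0.0004 0.0012 0.0012] rotvec [-0.06 -0.03 -0.17]
```

View pics/w10.png

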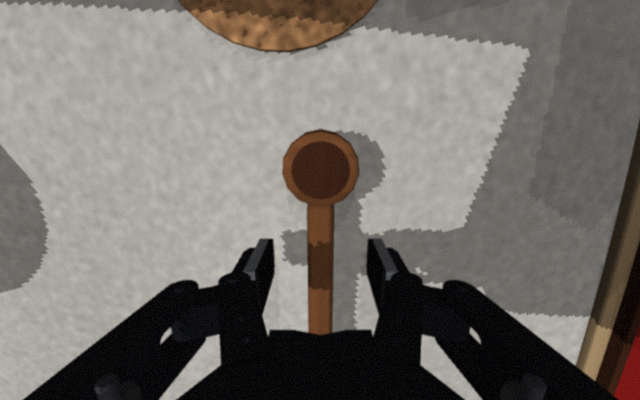

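Centred between the jaws. Closing on the handle.

Request:
send_rows(motion=[{"angular": [0,0,0],"offset": [0,0,0.001],"fingers": 0.45},{"angular": [0,0,0],"offset": [0,0,0.001],"fingers": 0.3},{"angular": [0,0,0],"offset": [0,0,0.001],"fingers": 0.15},{"angular": [0,0,0],"offset": [0,0,0.001],"fingers": 0.05},{"angular": [0,0,0],"offset": [0,0,0.001],"fingers": 0.05}], newtons=35)

```text
time_s: 20.0
tcp_pos: [0.405, -0.1621, 0.0139]
tcp_rot: [-3.14, -0.001, 1.283]
ft_force: [-0.5, 1.1, 0.7]
grip_width: 0.152
```

Request:
send_rows(motion=[{"angular": [0,0,0],"offset": [0,0,0],"fingers": 0.05},{"angular": [0,0,0],"offset": [0,0,0],"fingers": 0.05},{"angular": [0,0,0],"offset": [0,0,0],"fingers": 0.05},{"angular": [0,0,0],"offset": [0,0,0],"fingers": 0.05}])

```text
time_s: 20.4
tcp_pos: [0.405, -0.1621, 0.0139]
tcp_rot: [-3.14, -0.001, 1.283]
ft_force: [1.2, -0.2, 1.2]
grip_width: 0.148
```

Request:
send_rows(motion=[{"angular": [0,0,0],"offset": [0,0,-0.01],"fingers": 0.05},{"angular": [0,0,0],"offset": [0,0,-0.025],"fingers": 0.05},{"angular": [0,0,0],"offset": [0,0,-0.05],"fingers": 0.05},{"angular": [0,0,0],"offset": [0,0,-0.075],"fingers": 0.05},{"angular": [0,0,0],"offset": [0,0,-0.09],"fingers": 0.05}])

```text
time_s: 20.9
tcp_pos: [0.4058, -0.1626, 0.1064]
tcp_rot: [3.14, 0.0, 1.283]
ft_force: [0.4, 0.2, -0.1]
grip_width: 0.15
```

Run:
```python
from workcell import *
from h import *
import pickle
o=get_obs();print(o["time_s"],o["tcp_pos"].round(4),o["tcp_rot"].round(4),o["grip_width"],o["ft_force"])
p,d=camera("wrist");cv2.imwrite("pics/w11.png",p)
p,d=camera("scene");cv2.imwrite("pics/s12.png",cv2.resize(p[130:300,110:280],None,fx=4,fy=3.5,interpolation=cv2.INTER_CUBIC))
tgt(o,.605,-.280,.12,76.6)
```

```text
20.9 [ 0.4058 -0.1626  0.1064] [3.1404 0.     1.2834] 0.14990350209106426 [ 0.40401606  0.15967765 -0.05281752]
offset [-0.0562  0.2243 -0.0134] rotvec [ 0.07  0.   -3.06]
```

View pics/w11.png

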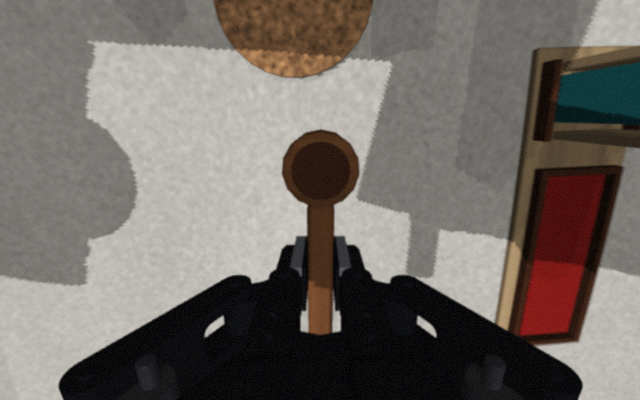

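View pics/s12.png

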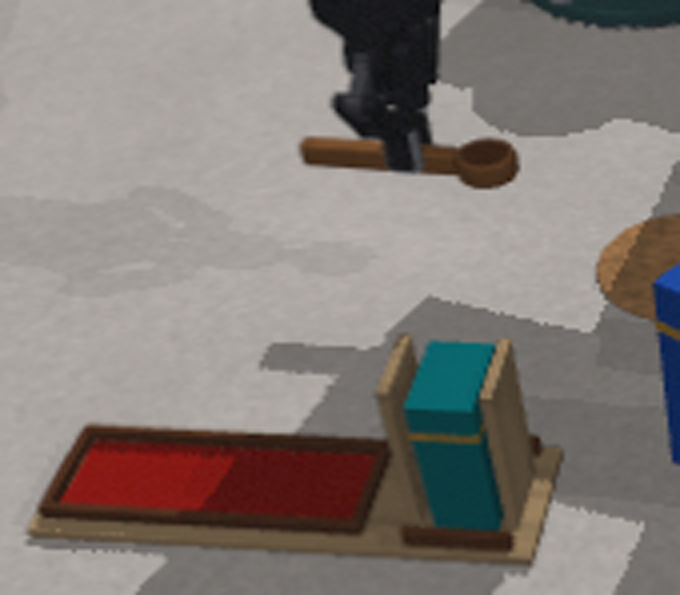

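Request:
send_rows(motion=[{"angular": [0,0,-0.5],"offset": [-0.025,0.03,0],"fingers": 0.05},{"angular": [0,0,-1.2],"offset": [-0.045,0.075,0],"fingers": 0.05},{"angular": [0,0,-2],"offset": [-0.056,0.12,-0.005],"fingers": 0.05},{"angular": [0,0,-3],"offset": [-0.056,0.165,-0.005],"fingers": 0.05},{"angular": [0,0,-3],"offset": [-0.056,0.2,-0.005],"fingers": 0.05}])

```text
time_s: 21.5
tcp_pos: [0.5824, -0.2734, 0.1067]
tcp_rot: [-3.138, -0.001, 1.335]
ft_force: [-0.5, -0.2, -0.1]
grip_width: 0.154
```

Request:
send_rows(motion=[{"angular": [0,0,0],"offset": [0,0.014,0],"fingers": 0.05},{"angular": [0,0,0],"offset": [0,0.024,0],"fingers": 0.05},{"angular": [0,0,0],"offset": [0,0.024,0],"fingers": 0.05},{"angular": [0,0,0],"offset": [0,0.024,0],"fingers": 0.05},{"angular": [0,0,0],"offset": [0,0.024,0],"fingers": 0.05}])

```text
time_s: 22.0
tcp_pos: [0.6034, -0.2779, 0.1084]
tcp_rot: [-3.139, -0.001, 1.336]
ft_force: [-0.3, 0.4, -0.2]
grip_width: 0.153
```

Run:
```python
from workcell import *
from h import *
import pickle
o=get_obs();print(o["time_s"],o["tcp_pos"].round(4),o["tcp_rot"].round(4),o["grip_width"],o["ft_force"])
tgt(o,.605,-.280,.022,76.7)
camera("top");o=get_obs();tgt(o,.605,-.280,.022,76.7)
p,d=camera("wrist");pickle.dump((o,p,d),open("w12.pkl","wb"));cv2.imwrite("pics/w12.png",p)
```

```text
22.0 [ 0.6034 -0.2779  0.1084] [-3.1391e+00 -9.0000e-04  1.3356e+00] 0.15252091720151753 [-0.26852437  0.44039876 -0.19496776]
offset [-0.0018  0.0023  0.0864] rotvec [-0.15 -0.05 -0.17]
offset [-0.0017  0.0021  0.0866] rotvec [-0.12 -0.04 -0.18]
```

View pics/w12.png

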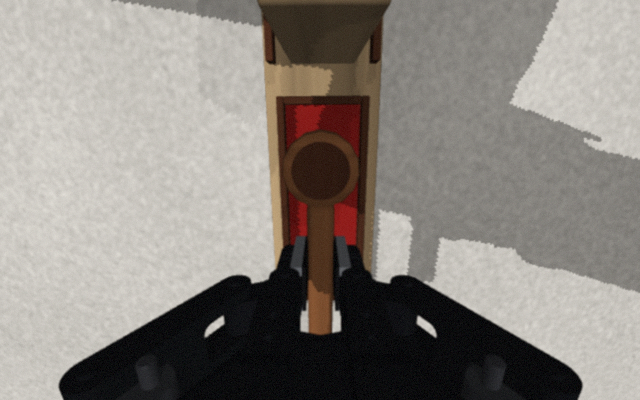

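Run:
```python
from workcell import *
from h import *
import pickle
o,p,d=pickle.load(open("w12.pkl","rb"));m=camera_model("wrist")
P=onz(m,[(277,97),(368,97),(284,104),(361,104)],.018,o);print(P.round(4))
y=np.array([np.sin(np.radians(13.3)),np.cos(np.radians(13.3)),0])
print('trough c',(P[2:].mean(0)-y*.085).round(4),'widths',np.linalg.norm(P[1]-P[0]),np.linalg.norm(P[3]-P[2]))
# scoop bowl centre at top z = tcp z +.004
B=onz(m,[(321,167)],o["tcp_pos"][2]+.004,o);print('bowl',B.round(4),'scoop c',(B-y*.049).round(4),o["tcp_pos"])
```

```text
[[ 0.5919 -0.1864  0.018 ]
 [ 0.6594 -0.2026  0.018 ]
 [ 0.5957 -0.1926  0.018 ]
 [ 0.6532 -0.2064  0.018 ]]
trough c [ 0.6049 -0.2822  0.018 ] widths 0.06944169632811611 0.05910486195295816
bowl [[ 0.6156 -0.2311  0.1126]] scoop c [[ 0.6043 -0.2788  0.1126]] [ 0.60352302 -0.27795482  0.10860218]
```

Request:
send_rows(motion=[{"angular": [0,0,-0.2],"offset": [-0.002,0.001,0.02],"fingers": 0.05},{"angular": [0,0,-0.2],"offset": [-0.002,0.0015,0.042],"fingers": 0.05},{"angular": [0,0,-0.2],"offset": [-0.002,0.0015,0.06],"fingers": 0.05},{"angular": [0,0,-0.2],"offset": [-0.002,0.0015,0.072],"fingers": 0.05},{"angular": [0,0,-0.2],"offset": [-0.002,0.0015,0.078],"fingers": 0.05}])

```text
time_s: 22.6
tcp_pos: [0.6042, -0.28, 0.029]
tcp_rot: [-3.138, -0.001, 1.339]
ft_force: [-0.5, 0.1, -0.6]
grip_width: 0.156
```

Request:
send_rows(motion=[{"angular": [0,0,0],"offset": [0,0,0.002],"fingers": 0.05},{"angular": [0,0,0],"offset": [0,0,0.004],"fingers": 0.05},{"angular": [0,0,0],"offset": [0,0,0.006],"fingers": 0.05},{"angular": [0,0,0],"offset": [0,0,0.007],"fingers": 0.05},{"angular": [0,0,0],"offset": [0,0,0.007],"fingers": 0.05}])

```text
time_s: 23.1
tcp_pos: [0.6054, -0.2804, 0.0237]
tcp_rot: [-3.14, -0.001, 1.339]
ft_force: [-0.5, 0.4, -1.0]
grip_width: 0.153
```

Run:
```python
from workcell import *
from h import *
o=get_obs();print(o["time_s"],o["tcp_pos"].round(4),o["tcp_rot"].round(4),o["grip_width"],o["ft_force"])
p,d=camera("scene");cv2.imwrite("pics/s13.png",cv2.resize(p[160:300,100:260],None,fx=4.5,fy=4,interpolation=cv2.INTER_CUBIC))
```

```text
23.1 [ 0.6054 -0.2804  0.0237] [-3.1403e+00 -6.0000e-04  1.3393e+00] 0.1525614498885357 [-0.53439972  0.35597037 -1.0354505 ]
```

View pics/s13.png

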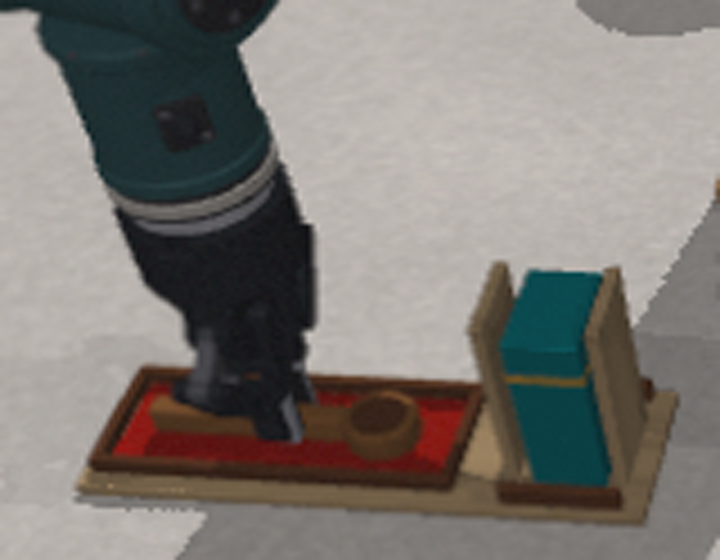

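Request:
send_rows(motion=[{"angular": [0,0,0],"offset": [0,0,0.0007],"fingers": 0.05},{"angular": [0,0,0],"offset": [0,0,0.0014],"fingers": 0.05},{"angular": [0,0,0],"offset": [0,0,0.002],"fingers": 0.05},{"angular": [0,0,0],"offset": [0,0,0.002],"fingers": 0.05},{"angular": [0,0,0],"offset": [0,0,0.002],"fingers": 0.05}])

```text
time_s: 23.65
tcp_pos: [0.6053, -0.2804, 0.022]
tcp_rot: [-3.14, -0.001, 1.339]
ft_force: [-1.1, -0.1, 3.3]
grip_width: 0.15
```

Contact with the floor (3 N upward). Releasing with a limited opening so the fingers stay clear of the trough walls, then going straight up.

Request:
send_rows(motion=[{"angular": [0,0,0],"offset": [0,0,0],"fingers": 0.17},{"angular": [0,0,0],"offset": [0,0,0],"fingers": 0.22},{"angular": [0,0,0],"offset": [0,0,0],"fingers": 0.25},{"angular": [0,0,0],"offset": [0,0,0],"fingers": 0.25},{"angular": [0,0,0],"offset": [0,0,0],"fingers": 0.25}])

```text
time_s: 24.15
tcp_pos: [0.6051, -0.2803, 0.0211]
tcp_rot: [-3.14, -0.001, 1.339]
ft_force: [-0.1, -0.1, 0.7]
grip_width: 0.249
```

Request:
send_rows(motion=[{"angular": [0,0,0],"offset": [0,0,-0.005],"fingers": 0.25},{"angular": [0,0,0],"offset": [0,0,-0.015],"fingers": 0.25},{"angular": [0,0,0],"offset": [0,0,-0.04],"fingers": 0.25},{"angular": [0,0,0],"offset": [0,0,-0.08],"fingers": 0.25},{"angular": [0,0,0],"offset": [0,0,-0.12],"fingers": 0.25}])

```text
time_s: 24.65
tcp_pos: [0.6051, -0.2803, 0.1429]
tcp_rot: [-3.139, -0.001, 1.339]
ft_force: [0.9, -0.1, 0.8]
grip_width: 0.253
```

Request:
send_rows(motion=[{"angular": [0,0,0],"offset": [0,0,-0.03],"fingers": 0.25},{"angular": [0,0,0],"offset": [0,0,-0.06],"fingers": 0.25},{"angular": [0,0,0],"offset": [0,0,-0.08],"fingers": 0.25},{"angular": [0,0,0],"offset": [0,0,-0.08],"fingers": 0.25},{"angular": [0,0,0],"offset": [0,0,-0.08],"fingers": 0.25}])

```text
time_s: 25.15
tcp_pos: [0.6056, -0.2806, 0.2219]
tcp_rot: [-3.141, -0.0, 1.339]
ft_force: [0.7, 0.0, -0.8]
grip_width: 0.249
```

Request:
send_rows(motion=[{"angular": [0,0,0],"offset": [0,0,0],"fingers": 0.25},{"angular": [0,0,0],"offset": [0,0,0],"fingers": 0.25},{"angular": [0,0,0],"offset": [0,0,0],"fingers": 0.25}])

```text
time_s: 25.45
tcp_pos: [0.605, -0.2803, 0.2195]
tcp_rot: [-3.137, -0.002, 1.339]
ft_force: [-0.1, 0.2, 0.7]
grip_width: 0.249
```

Run:
```python
from workcell import *
from h import *
import pickle
o=get_obs();print(o["time_s"],o["tcp_pos"].round(4),o["tcp_rot"].round(4),o["grip_width"],o["ft_force"],o["qvel"].round(3))
p,d=camera("wrist");pickle.dump((o,p,d),open("w14.pkl","wb"));cv2.imwrite("pics/w14.png",p)
p,d=camera("scene");cv2.imwrite("pics/s14.png",p)
```

```text
25.45 [ 0.605  -0.2803  0.2195] [-3.1369e+00 -1.6000e-03  1.3393e+00] 0.24891458202389938 [-0.1437457   0.16142034  0.74701238] [ 0.001 -0.004 -0.01  -0.001  0.001  0.001]
```

View pics/w14.png

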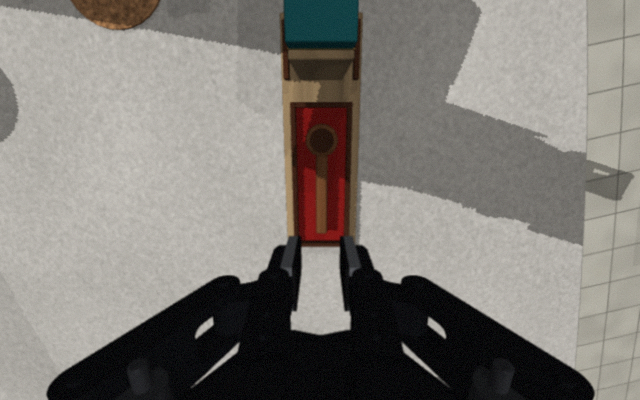

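View pics/s14.png

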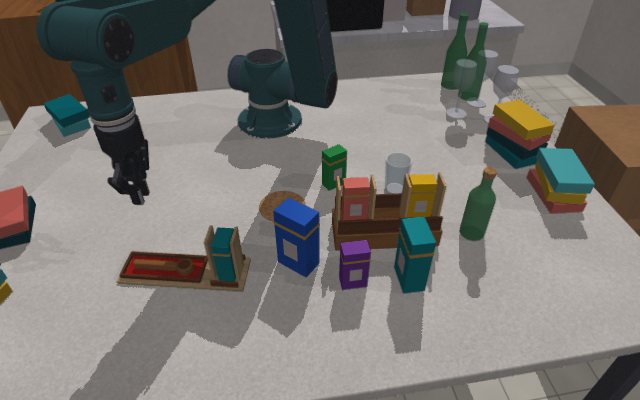

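Run:
```python
from workcell import *
from h import *
import pickle
o,p,d=pickle.load(open("w14.pkl","rb"));m=camera_model("wrist")
P=onz(m,[(321,139),(321,232.5)],.026,o);e=P[0]-P[1];u=e/np.linalg.norm(e);c=P[1]+u*.068
print('scoop',c.round(4),np.linalg.norm(e),np.degrees(np.arctan2(e[1],e[0])))
print('trough',onz(m,[(297,106),(348,106),(350,241),(295,241)],.018,o).mean(0).round(4))
C=cloud(m,d,o);print('scoop z top',C[180:225,319:323,2].mean().round(4),C[132:146,308,2].round(3))
m=camera_model("top");o=get_obs();p,d=camera("top");C=cloud(m,d)
hsv=cv2.cvtColor(p,cv2.COLOR_BGR2HSV);M=(hsv[...,0]>80)&(hsv[...,0]<100)&(hsv[...,1]>100)&(C[...,2]>.105)&(abs(C[...,0]-.64)<.06)&(abs(C[...,1]+.14)<.06)
print(M.sum(),'teal',C[M].mean(0).round(4)); q=cv2.minAreaRect(C[M][:,:2].astype(np.float32));print(q)
```

```text
scoop [ 0.6055 -0.2811  0.026 ] 0.11634206080328205 76.78004815531207
trough [ 0.6074 -0.2807  0.018 ]
scoop z top 0.0261 [0.024 0.024 0.025 0.026 0.026 0.026 0.025 0.026 0.027 0.026 0.026 0.026
 0.026 0.025]
283 teal [ 0.6381 -0.1361  0.1177]
((0.6381339430809021, -0.13612660765647888), (0.03523259982466698, 0.054602984338998795), 75.26579284667969)
```

```bash
python3 -c "
from workcell import *
print(sign_off())"
```

```text
the job is handed in; nothing more can be done
None
```

The tea gift is packed and handed in at about 25.5 s of the 64 s allowed. `sign_off()` gives no verdict, so these are only my own last checks.

**What I did:**
1. I lifted the teal carton straight up out of the middle bay of the rack and drew it forward over the front rail.
2. I stood it on the cork mat and let go, then took it again by its narrow ends.
3. I lowered it into the tray's slot until I felt the floor, and let go.
4. I gripped the scoop by its handle, laid it in the red trough, and let go with a small opening so the fingers stayed clear of the walls.

**What the last checks showed:**
- **Carton:** its centre is about 2 mm from the slot's centre, measured with the same top camera. Its top is at 0.118 m, as it should be when standing on the slot floor.
- **Scoop:** its centre is about 2 mm from the trough's centre, and it lies along the trough within about 1°. Its top is at 0.026 m, so it lies flat on the floor.
- **Gripper:** it is about 0.2 m above the tray and touches nothing.
- **Bystanders:** the cartons, bottle and tumbler look unmoved in the last scene picture; I did not measure them.

**Disagreement:** the top and wrist cameras differed by about 3 mm on where the slot lies across the carton's thickness. I lowered the carton between the two readings, leaning toward the wrist camera. No other check failed or disagreed.

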